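# Flip the ratchet and slacken the hold-down bolt

## Task

The ratchet on the hold-down bolt is set to tighten: push its red direction lever over to the loosening side (do not pinch it) and press it against its stop with about 14 newtons for half a second, never above 20. Then swing the handle, back and forth between the two studs if needed, until the bolt has turned at least an eighth of a turn anticlockwise seen from above, without ramming or overbending the handle. Never tighten the bolt, leave the can, bin, socket and spare bolt alone, and let go at the end with the lever still set to loosen.

Things in the scene. Friction and masses are not known exactly. Their poses are not given: they have to be found in the camera images.
- fixture: Fixed aluminium plate 270 x 170 x 16 mm. Origin on the table under the bolt's axis; z up, x points from the bolt to a green shaft pedestal (92 mm high, from x = 60 mm on), so the ratchet handle points about along -x. Two studs with black rubber sleeves (25 mm thick, tops 74 mm above the table) stand 75 mm from the axis, 55 degrees either side of -x, and stop the handle's shaft.
- bolt_axis (a point): On the bolt's upright axis, in the middle of the top face of the ratchet's round steel head, 78 mm above the table. Head: 74 mm diameter, 46 to 78 mm above the table. Under it a brass disc of 92 mm diameter with a red mark turns with the bolt. Axes as the fixture's.
- bolt (a joint): Bolt angle in rad, 0 at the start, positive = loosening = anticlockwise seen from above. Stiff: about 1.6 to 2 N m turn it, that is 10 to 13 N sideways at the grip. It must reach 0.785 (an eighth of a turn).
- ratchet (a joint): Swing of the ratchet head and handle about the bolt's axis in rad; 0 when it points along the fixture's -x, positive anticlockwise from above. The rubber studs stop it at about -0.65 and +0.65. Free-wheeling it drags with about 2 N at the grip; in the driven direction it turns freely by up to 0.45 rad until a tooth catches, then the bolt turns with it.
- grip (a point): Centre of the handle's blue grip, 155 mm from the bolt's axis, 60 mm above the table. Grip: 85 mm long, 24 mm wide, 22 mm high, ending 199 mm from the axis; the shaft to the head is 16 mm wide. x points along the handle from grip to head, y to the left of that, z up. Under it is free space down to the plate (16 mm high) or the table.
- dir_lever (a joint): Tilt of the red direction lever in rad, -0.45 to 0.45, hard stops at both ends. Positive: leans to the handle's -y side (right when looking from grip to head), anticlockwise swings turn the bolt (loosen) and clockwise ones free-wheel. Negative: the reverse (tighten). Starts negative. Fully over: above 0.38. Stays where left; resists with about 4 to 7 N at its tip.
- lever_paddle: The red direction lever on the middle of the head, tilting sideways about an axis along the handle. Origin on that axis, 68 mm above the table on the bolt's axis (10 mm inside the head); z points to its tip, x as the handle's x. To set, it wants a sideways push of 10 to 20 N near the tip, held for about half a second at its end stop; more than 20 N, or pinching it, breaks it.
- lever_tip (a point): Centre of the lever's red cross bar (12 mm thick, 30 mm long, along the handle), 42 mm from the tilting axis, about 106 mm above the table when the lever is fully over. Below the bar a blade 7 mm thick, 14 mm wide goes down to the head. Axes as the lever's.
- oil_can_mid (a point): Middle of a loose yellow can, 54 mm across, 115 mm high, beside the fixture; leave it alone.
- bin_mid (a point): Middle of a loose open blue bin, 90 x 75 x 45 mm; leave it alone.
- socket_mid (a point): Middle of a loose dark steel socket, 38 mm across, 50 mm high; leave it alone.
- spare_mid (a point): Middle of a loose hex bolt standing on its head, 29 mm across, 55 mm high; leave it alone.
- handle (a joint): Bending of the springy handle shaft in rad, about the bolt's axis, on top of joint ratchet (grip direction = ratchet + this): about 0.04 rad per N m, or 6 N at the grip per 0.04 rad; positive when the grip is pushed anticlockwise. Turning the bolt bends it by about 0.06 to 0.08. It must never be bent by more than 0.16 (about 26 N at the grip), as by ramming it into a stop.

How it is judged:
By the outcome, as a careful person would: the job done as asked, in the order asked, and still so for the second after the job is handed in, with the robot touching nothing.
It also fails if it takes over 72 s, if anything falls off the work surface, if the arm or the gripper's body presses on something with over 40 N, if the wrist force passes 120 N, or if a joint passes its speed limit or range.

## Robot

A 6-joint arm with a two-finger parallel gripper is mounted at the origin on the work surface. World frame = base frame: x ahead of the robot, y to its left, z up, the work surface at z = 0. Lengths are in mm, angles in degrees, forces in N, time in s.
With the tool pointing down it reaches from about 350 to 850 mm from the base axis. Payload 8.1 kg.
Tool frame: the origin (TCP) lies between the finger pads; the fingertips stand 22 mm ahead of it and the grasp point (between the pads) lies 3 mm ahead of it; z points along the fingers, y is the direction in which the jaws open and shut (so a half turn about z gives the same grasp; the last joint's range is limited). The gripper opens to 85 mm and grips with 20 to 120 N. Pads are 22 mm wide; open, the fingers measure 114 mm over their backs; the gripper's body (76 mm by 85 mm) begins 54 mm behind the grasp point. The pads swing forward as they close: fully open they stand 13 mm farther back than shut.
Start: joints at [69.534, 7.471, 85.268, -0, 87.261, -4.893], TCP at [161.057, 577.984, 222.592] pointing down, gripper open.
Joint ranges: [-169.43, 169.43], [-51.17, 129.36], [1.28, 143.12], [-76.62, 256.62], [0, 156.53], [-152.29, 152.29]. Speed limits (degrees/s): [136.94, 136.94, 159.86, 180, 180, 180].

## Interface

Orientations are given as [roll, pitch, yaw] about the fixed x, y, z axes, in that order (R = Rz(yaw) Ry(pitch) Rx(roll)).
In Python, from bench import r gives the robot as it stands.
- The arm moves only by the tool drive_tool, never from a script. Its argument "moves" is a list of rows, each a list of 2 entries, a list of its own where there are three numbers: the shift along the world's x, y, z in mm, then the turn about the world's z in degrees. A call has exactly 8 rows; each row is the pose to reach, as a shift and turn from the pose commanded when the call began; what a row does not reach only later rows make up. A row lasts 1/12 s, in which the tool goes at most 41.7 mm and 7.16 degrees, less where a joint would pass 70% of its speed; a pose out of reach is approached as far as the arm can. A call with a gripper value outside its range is refused whole. "fingers" is the finger opening in mm, from 0 to 85.4, set as the call begins (left out, the last holds). The fingers move at their own pace and stop on an object; "squeeze" is the grip in N (left out, the last holds). Time passes only in rows, so rows that repeat a pose let the fingers close, or fill a call up. It gives the time, the measured TCP pose, the force and the opening at its end, in the units of the state.
- r.sense(): the state, without advancing time (a new reading comes with each control period).
- r.snapshot(name): name is "scene" or "top"; returns a dict with "pixels" (420x560x3 uint8, red, green, blue), "camera_matrix" (3x3 intrinsics, pixels), "k1" (the pictures are not rectified: a ray, as slopes to the right and down, at radius r is drawn at 1 + k1 r^2 times it, then the intrinsics apply), "xyz" and "orientation" of the camera in the world. Camera axes: x right, y down, z forward; pixel columns grow to the right and rows downward; lengths in mm; the calibration is good to about 2 mm. A picture is of the moment at which its call begins. There is no depth.
- r.hand_in(): hands the job in, once; it reports no verdict.
The state is a dict: "time": time; "joint_pos": joint angles; "qd": joint speeds; "joint_efforts": joint torques, N m; "tool_pos": TCP position; "tcp_rot": TCP orientation; "ft_force": force on the tool from outside, world axes, zero at the start; "wrist_torque": the same for the moment, N m; "finger_gap": finger opening in mm.
Only numpy, scipy, OpenCV 4.12 (cv2) and the standard library are available. Lean on these libraries where they do the work, as an engineer would, in place of code of your own. Each camera call takes 0.05 s, during which the arm holds its last target.

## Working session

There is one attempt and no reset: what is moved stays moved. The work goes in short steps, Python scripts to look and compute and a tool call to move; the robot and the scene stay as the last step left them, time stands still between calls to the robot, and variables do not carry over. Pictures are saved under pics/ and viewed, and the job is handed in when it is done.

Besides the shell and the picture viewer there is one more tool, called after "Emit:" by a JSON object that holds its "fn" and its "kwargs". drive_tool: Moves the arm, as the interface text tells. Its arguments: {"type":"object","properties":{"moves":{"type":"array","items":{"type":"array"}},"fingers":{"type":"number"},"squeeze":{"type":"number"}},"required":["moves"]}

```bash
ls; mkdir -p pics
cat > h.py <<'E'
import numpy as np, cv2
from scipy.spatial.transform import Rotation as R
from bench import r
def snap(name,fn):
    s=r.snapshot(name); cv2.imwrite('pics/'+fn+'.png',s['pixels'][:,:,::-1]); 
    import pickle; pickle.dump(s,open('pics/'+fn+'.pkl','wb')); return s
def load(fn):
    import pickle; return pickle.load(open('pics/'+fn+'.pkl','rb'))
def rot(s):
    o=np.array(s['orientation'],float)
    return o if o.shape==(3,3) else R.from_euler('xyz',o,degrees=True).as_matrix()
def ray(s,u,v):
    K=np.array(s['camera_matrix']); k=s['k1']
    d=cv2.undistortPoints(np.array([[[u,v]]],float),K,np.array([k,0,0,0,0.]))[0,0]
    return np.array(s['xyz'],float), rot(s)@np.array([d[0],d[1],1])
def atz(s,u,v,z):
    c,d=ray(s,u,v); return c+d*(z-c[2])/d[2]
def proj(s,p):
    q=rot(s).T@(np.array(p,float)-np.array(s['xyz'],float))
    x=q[:2]/q[2]; x=x*(1+s['k1']*(x@x)); K=np.array(s['camera_matrix']); return K[:2,:2]@x+K[:2,2]
def tri(s1,a,s2,b):
    c1,d1=ray(s1,*a);c2,d2=ray(s2,*b)
    t=np.linalg.lstsq(np.c_[d1,-d2],c2-c1,rcond=None)[0]
    p,q=c1+d1*t[0],c2+d2*t[1]; return (p+q)/2,np.linalg.norm(p-q)
def crop(fn,x0,y0,x1,y1,f,out):
    im=cv2.imread('pics/'+fn+'.png')[y0:y1,x0:x1]; cv2.imwrite('pics/'+out+'.png',cv2.resize(im,None,fx=f,fy=f,interpolation=cv2.INTER_CUBIC))
E
python3 - <<'E'
from h import *
print(r.sense())
for n in('scene','top'):
    s=snap(n,n+'0'); print({k:v for k,v in s.items() if k!='pixels'})
E
```

```text
pics
{'time': 0.0, 'joint_pos': array([ 6.95364367e+01,  7.51333825e+00,  8.53307500e+01, -1.18253413e-03,
        8.72625012e+01, -4.89111672e+00]), 'qd': array([ 0.00168415, -0.03206827, -0.0669574 ,  0.04170946, -0.16224443,
       -0.07779929]), 'joint_efforts': array([ 2.65430208e-04, -5.69394457e+01, -5.00561321e+01, -2.21097525e-04,
        1.42069199e-02,  2.69623496e-05]), 'tool_pos': array([160.83656819, 577.438521  , 221.54881561]), 'tcp_rot': array([-1.79893698e+02, -7.91129796e-03,  1.64427604e+02]), 'ft_force': array([ 1.8164093 , -0.51276675,  0.26177641]), 'wrist_torque': array([0.01632204, 0.03620697, 0.07963353]), 'finger_gap': 85.30725849903487}
{'camera_matrix': array([[525.98661306,   0.        , 278.09111636],
       [  0.        , 525.98661306, 213.7480821 ],
       [  0.        ,   0.        ,   1.        ]]), 'k1': -0.06065326960842004, 'xyz': array([1178.2791752 ,  431.08525896,  868.22213263]), 'orientation': array([-138.35787547,   -0.42248052,  127.49161806])}
{'camera_matrix': array([[383.40295675,   0.        , 285.4395753 ],
       [  0.        , 383.40295675, 206.09341287],
       [  0.        ,   0.        ,   1.        ]]), 'k1': -0.10271293748478176, 'xyz': array([480.5208271 ,  15.43110942, 853.92651551]), 'orientation': array([-1.68229389e+02,  1.11314346e-01, -8.77765966e+01])}
```

View pics/scene0.png

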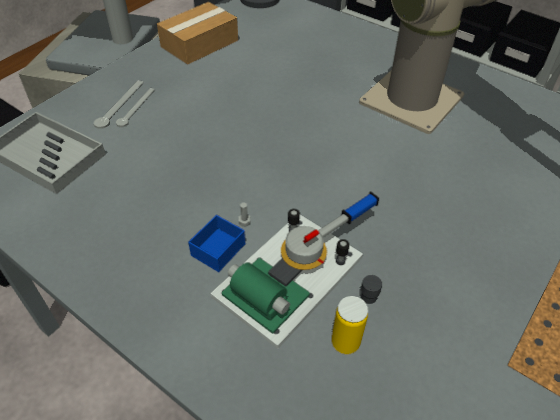

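View pics/top0.png

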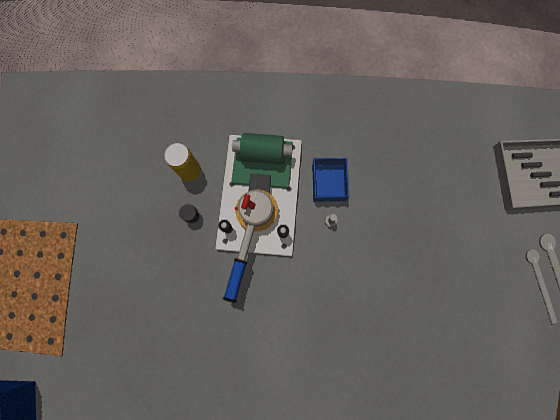

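Run:
```python
from h import *
crop('top0',160,120,360,310,4,'tc0'); crop('scene0',180,180,400,370,3.6,'sc0')
```

```text
(no output)
```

View pics/tc0.png

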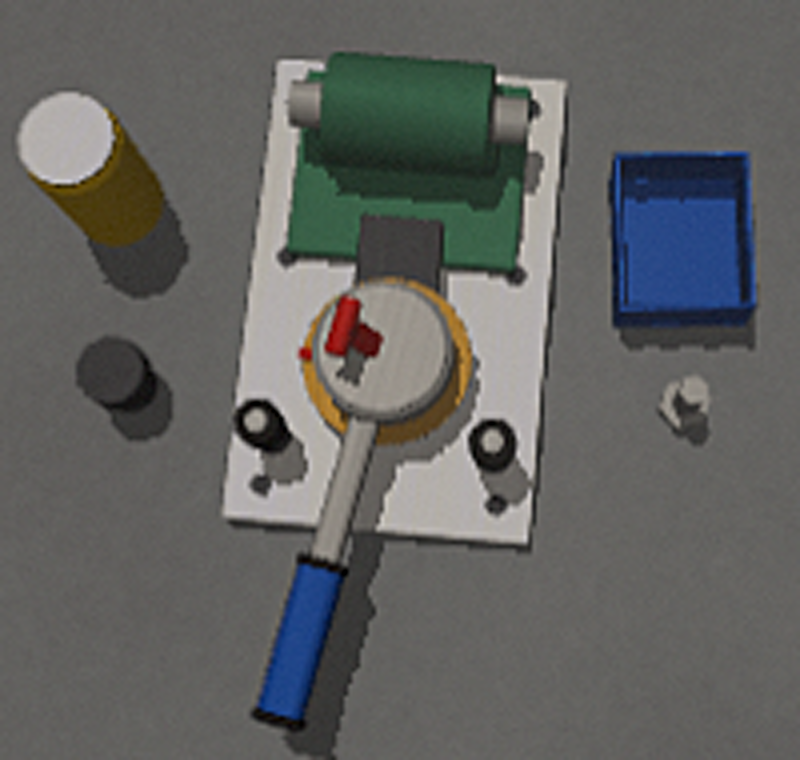

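View pics/sc0.png

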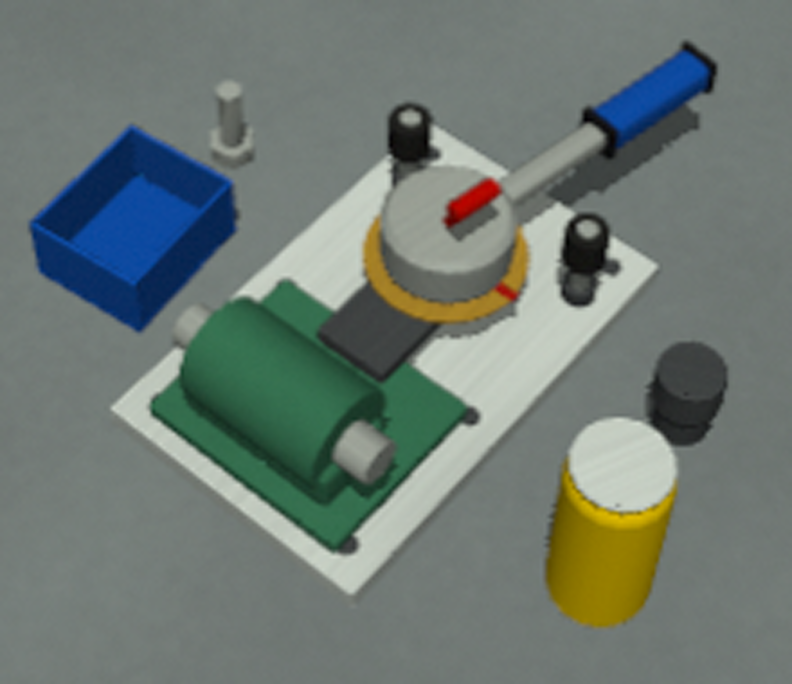

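Run:
```python
from h import *
t=load('top0'); s=load('scene0')
T=lambda x,y:(160+x/4,120+y/4); S=lambda x,y:(180+x/3.6,180+y/3.6)
h=atz(t,*T(383,349),78); print('head top',h, atz(s,*S(447,213),78), tri(t,T(383,349),s,S(447,213)))
for n,a,b,z in [('gripnear',(323,563),(605,118),65),('gripend',(279,718),(700,62),65),('bar',(343,326),(473,202),105),('studL',(257,418),(410,118),74),('studR',(492,440),(590,228),74)]:
    print(n,atz(t,*T(*a),z).round(1),atz(s,*S(*b),z).round(1),tri(t,T(*a),s,S(*b)))
for n,a,z in [('c1',(277,61),16),('c2',(567,82),16),('c3',(530,543),16),('c4',(224,517),16),('can top',(67,138),115),('socket',(113,370),50),('mark',(306,354),40)]:
    print(n,atz(t,*T(*a),z).round(1))
for n,a,z in [('c1',(353,597),16),('c2',(112,408),16),('c3',(430,122),16),('c4',(658,265),16),('can top',(623,465),115),('socket',(692,370),50)]:
    print(n,atz(s,*S(*a),z).round(1))
```

```text
head top [637.22759277  84.45515792  78.        ] [638.402166    87.68946404  78.        ] (array([637.18436673,  85.62111619,  75.43233134]), np.float64(2.1851724248739988))
gripnear [526.9 110.4  65. ] [517.8 112.8  65. ] (array([524.87568464, 112.5324051 ,  71.35962479]), np.float64(6.688224250656087))
gripend [448.1 128.1  65. ] [446.1 133.2  65. ] (array([446.69682003, 130.63534715,  63.77973497]), np.float64(5.365948580870005))
bar [642.7 102.7 105. ] [642.6 105.8 105. ] (array([642.33053252, 104.08048359, 103.66739355]), np.float64(2.7499308948010297))
studL [599.2 147.9  74. ] [592.7  29.6  74. ] (array([615.5455798 ,  99.82741263, 143.95203097]), np.float64(90.22417701387697))
studR [592.6  26.3  74. ] [597.1 152.6  74. ] (array([577.93873532,  79.93332046,  20.18721874]), np.float64(114.72933913020584))
c1 [818.9 161.6  16. ]
c2 [811.9  -8.   16. ]
c3 [545.2   4.2  16. ]
c4 [552.5 172.2  16. ]
can top [733.7 249.5 115. ]
socket [625.8 231.7  50. ]
mark [640.5 129.5  40. ]
c1 [822.6 166.1  16. ]
c2 [813.5  -2.3  16. ]
c3 [545.1  11.7  16. ]
c4 [553.5 177.3  16. ]
can top [735.1 254.7 115. ]
socket [626.4 237.4  50. ]
```

Emit:
{"fn": "drive_tool", "kwargs": {"moves": [[[10, -9, 0], 0], [[35, -31, 0], 0], [[65, -57, 0], 0], [[97, -86, 0], 0], [[130, -115, 0], 0], [[163, -144, 0], 1], [[196, -173, 0], 2], [[230, -203, 0], 2.6]], "fingers": 0, "squeeze": 60}}

```text
time: 0.77
tool_pos: [383.3, 380.6, 222.5]
tcp_rot: [-180.0, 0.0, 167.1]
ft_force: [1.2, 0.7, -0.0]
finger_gap: -0.1
```

Emit:
{"fn": "drive_tool", "kwargs": {"moves": [[[33, -29, 0], 0], [[66, -58, 0], 0], [[99, -87, 0], 0], [[132, -116, -10], 0], [[165, -145, -20], 0], [[200, -175, -30], 0], [[235, -205, -40], 0], [[260, -229, -50], 0]]}}

```text
time: 1.43
tool_pos: [630.0, 163.7, 177.0]
tcp_rot: [-180.0, 0.0, 167.0]
ft_force: [-0.0, 0.7, -0.2]
finger_gap: -0.1
```

Run:
```python
from h import *
snap('top','top1');snap('scene','scene1')
s=r.sense(); print(s['time'],s['tool_pos'],s['tcp_rot'],s['ft_force'],s['finger_gap'],s['joint_pos'])
crop('scene1',230,100,430,290,4,'sc1');crop('top1',160,100,360,290,4,'tc1')
```

```text
1.5333 [630.37554507 159.89369356 173.32209874] [-179.78651472   -0.18916438  166.70785394] [-0.78102825 -0.77155678 -0.24208558] 0.15923873398532815 [  9.78775939  16.90447344  79.65710339  -0.12298645  83.69615012
 -66.90666798]
```

View pics/sc1.png

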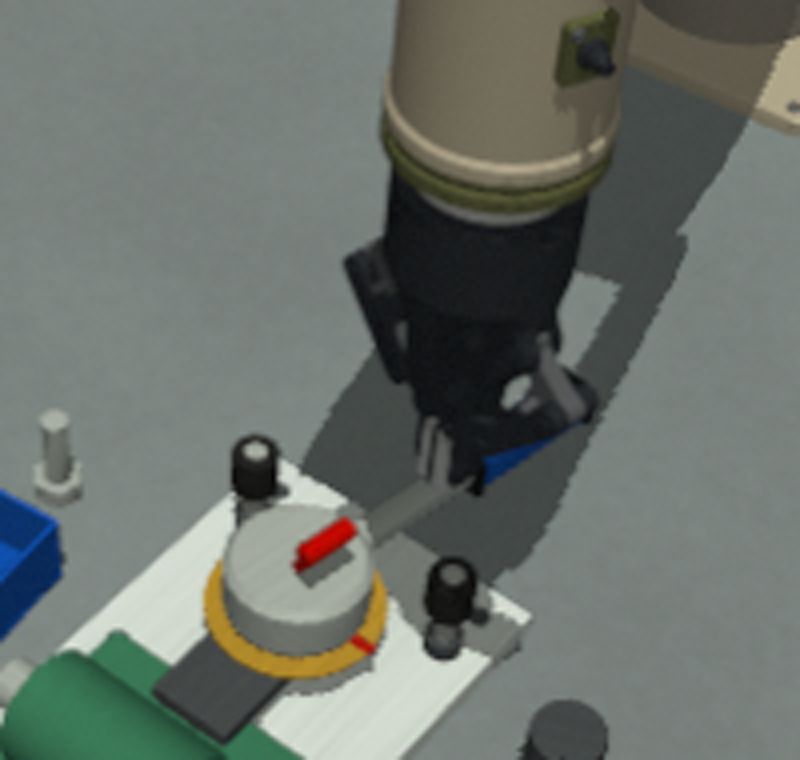

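View pics/tc1.png

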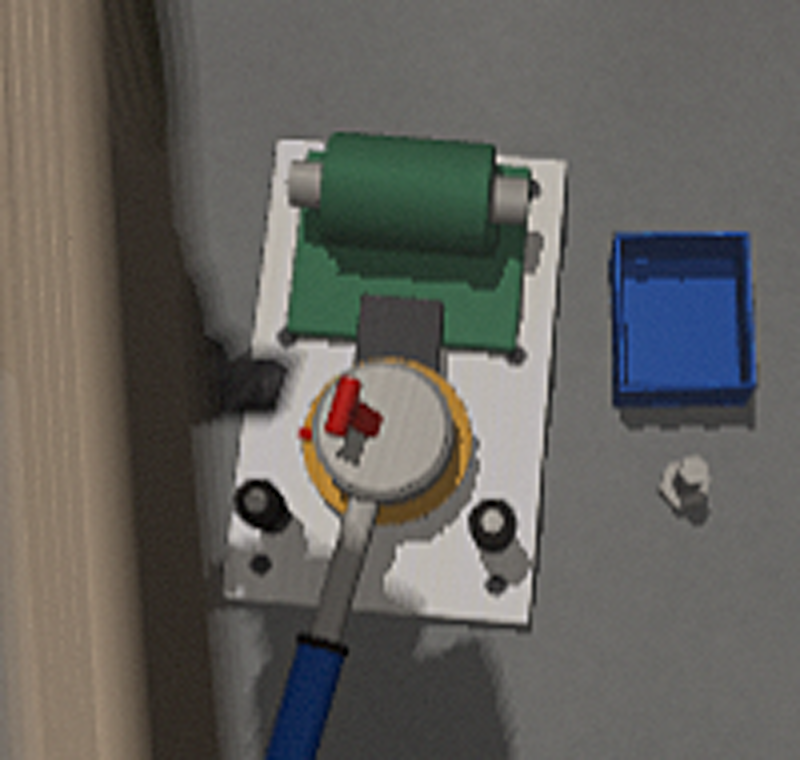

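Emit:
{"fn": "drive_tool", "kwargs": {"moves": [[[0, 0, 0], 0], [[0, 0, 0], 0], [[0, 0, 0], 0], [[0, 0, 0], 0], [[0, 0, 0], 0], [[0, 0, 0], 0], [[0, 0, 0], 0], [[0, 0, 0], 0]]}}

```text
time: 2.2
tool_pos: [628.5, 166.6, 177.6]
tcp_rot: [180.0, 0.0, 167.1]
ft_force: [-0.5, 0.3, 0.1]
finger_gap: -0.0
```

Run:
```python
from h import *
for i in range(3):
    s=r.sense(); print(s['time'],s['tool_pos'],s['tcp_rot'],s['ft_force'],s['finger_gap'])
snap('scene','scene2');
crop('scene2',250,150,400,290,5,'sc2')
p=s['tool_pos']; Rm=R.from_euler('xyz',s['tcp_rot'],degrees=True).as_matrix()
t=load('scene2')
for l in [(11,14,22),(11,-14,22),(-11,14,22),(-11,-14,22),(11,0,22)]:
    u=proj(t,p+Rm@np.array(l)); print(l,u,(u-[250,150])*5)
```

```text
2.2 [628.54133775 166.59742233 177.57779009] [1.79991738e+02 1.94212367e-02 1.67064388e+02] [-0.48584604  0.26602284  0.05100973] -0.04214139501342536
2.2 [628.54133775 166.59742233 177.57779009] [1.79991738e+02 1.94212367e-02 1.67064388e+02] [-0.48584604  0.26602284  0.05100973] -0.04214139501342536
2.2 [628.54133775 166.59742233 177.57779009] [1.79991738e+02 1.94212367e-02 1.67064388e+02] [-0.48584604  0.26602284  0.05100973] -0.04214139501342536
(11, 14, 22) [355.5955047 231.1802495] [527.9775235  405.90124748]
(11, -14, 22) [344.50269646 221.8778013 ] [472.51348232 359.38900651]
(-11, 14, 22) [346.7053629  237.30548517] [483.52681448 436.52742587]
(-11, -14, 22) [335.62919038 227.81556276] [428.1459519  389.07781382]
(11, 0, 22) [350.00879198 226.49467037] [500.04395991 382.47335187]
```

View pics/sc2.png

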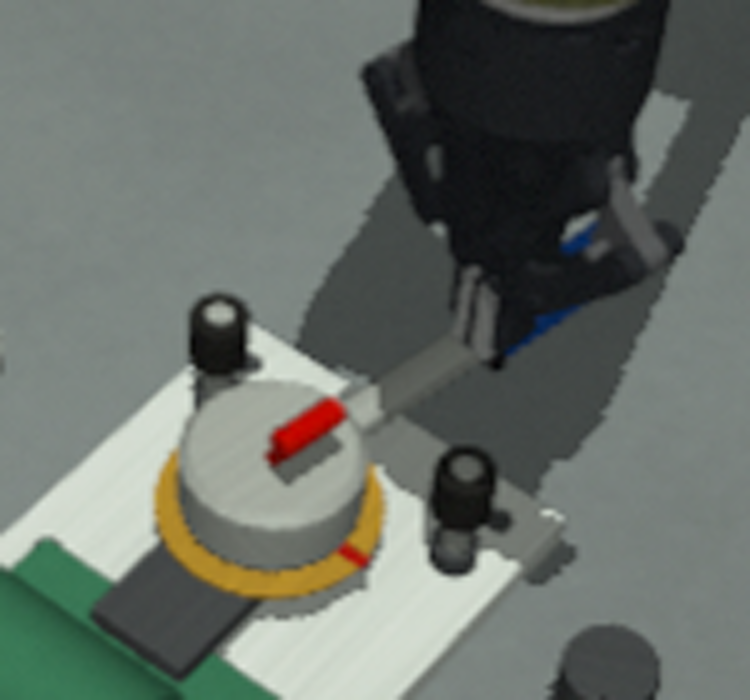

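Run:
```python
from h import *
s=r.sense()
p=s['tool_pos']; Rm=R.from_euler('xyz',s['tcp_rot'],degrees=True).as_matrix()
t=load('scene2')
crop('scene2',310,170,400,250,8,'sc2b')
for z in (22,9,0,-10):
  for l in [(-11,0),(11,0),(-11,14),(-11,-14)]:
    u=proj(t,p+Rm@np.array([*l,z])); print(z,l,(u-[310,170])*8)
```

```text
22 (-11, 0) [248.38019499 500.30781003]
22 (11, 0) [319.45166206 452.07189845]
22 (-11, 14) [292.99118107 538.55592491]
22 (-11, -14) [204.42199571 462.62594763]
9 (-11, 0) [254.17641492 462.24180341]
9 (11, 0) [325.92558392 413.89341228]
9 (-11, 14) [299.31363069 500.61006642]
9 (-11, -14) [209.70732389 424.44907719]
0 (-11, 0) [258.25870166 435.41069171]
0 (11, 0) [330.48408913 386.98904151]
0 (-11, 14) [303.76722374 473.85937408]
0 (-11, -14) [213.42922758 397.54406661]
-10 (-11, 0) [262.86288916 405.12831568]
-10 (11, 0) [335.62429674 356.62997035]
-10 (-11, 14) [308.790864   443.66352101]
-10 (-11, -14) [217.62640214 367.18250147]
```

View pics/sc2b.png

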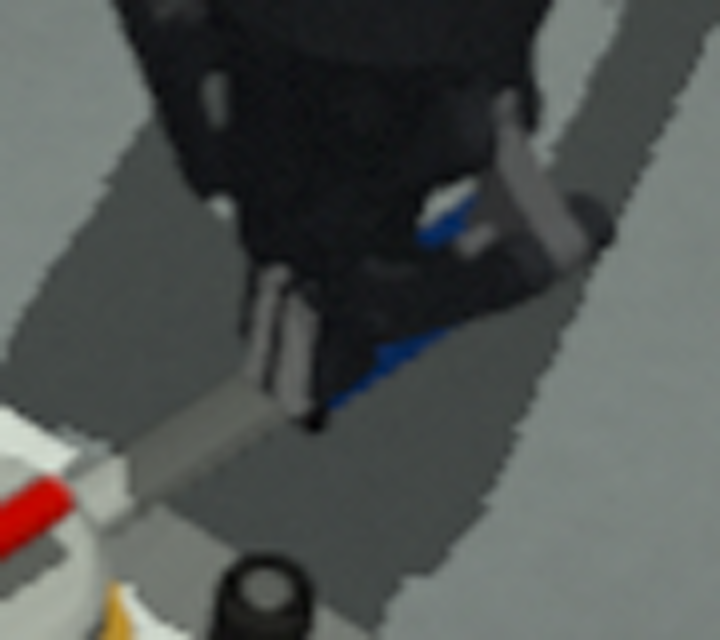

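Run:
```python
from h import *
snap('top','top2'); s=r.sense(); print(s['time'],s['tool_pos'],s['tcp_rot'])
im=cv2.imread('pics/top2.png')[170:250,180:270]; im=cv2.convertScaleAbs(im,alpha=2.0,beta=10)
cv2.imwrite('pics/tc2.png',cv2.resize(im,None,fx=8,fy=8,interpolation=cv2.INTER_CUBIC))
im=cv2.imread('pics/scene2.png')[170:250,310:400]; im=cv2.convertScaleAbs(im,alpha=2.5,beta=10)
cv2.imwrite('pics/sc2c.png',cv2.resize(im,None,fx=8,fy=8,interpolation=cv2.INTER_CUBIC))
p=s['tool_pos']; Rm=R.from_euler('xyz',s['tcp_rot'],degrees=True).as_matrix()
t=load('top2')
for z in (22,0,-10):
  for l in [(-11,0),(11,0),(-11,14),(-11,-14)]:
    u=proj(t,p+Rm@np.array([*l,z])); print(z,l,(u-[180,170])*8)
```

```text
2.3 [628.62125167 166.35974666 177.40627512] [1.79997463e+02 7.96343877e-03 1.67043823e+02]
22 (-11, 0) [244.02494781 210.18484298]
22 (11, 0) [215.92543037 298.73559992]
22 (-11, 14) [187.75240414 195.10805874]
22 (-11, -14) [300.55356743 225.32384185]
0 (-11, 0) [225.47237982 188.10269008]
0 (11, 0) [196.37822938 279.25147346]
0 (-11, 14) [167.53816641 172.6118874 ]
0 (-11, -14) [283.68374742 203.66224435]
-10 (-11, 0) [216.66242922 177.6124923 ]
-10 (11, 0) [187.09276509 269.99214371]
-10 (-11, 14) [157.94095168 161.92663237]
-10 (-11, -14) [275.67145717 193.3703599 ]
```

View pics/tc2.png

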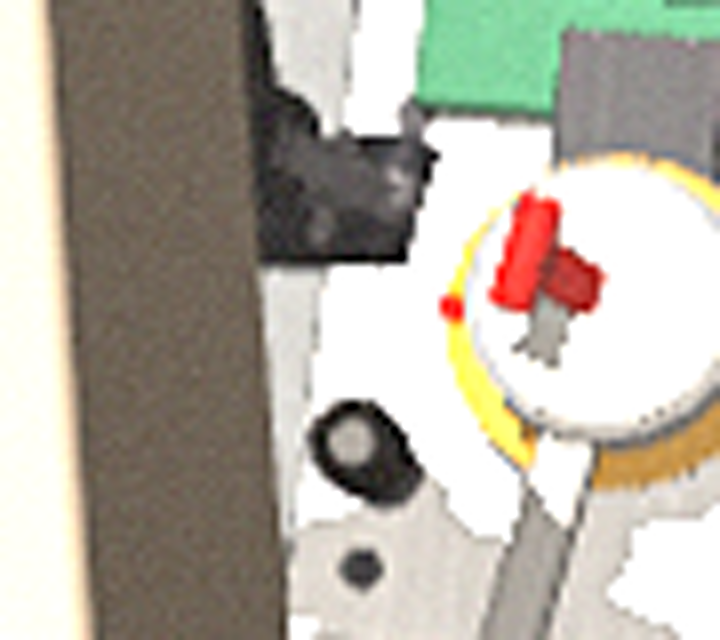

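View pics/sc2c.png

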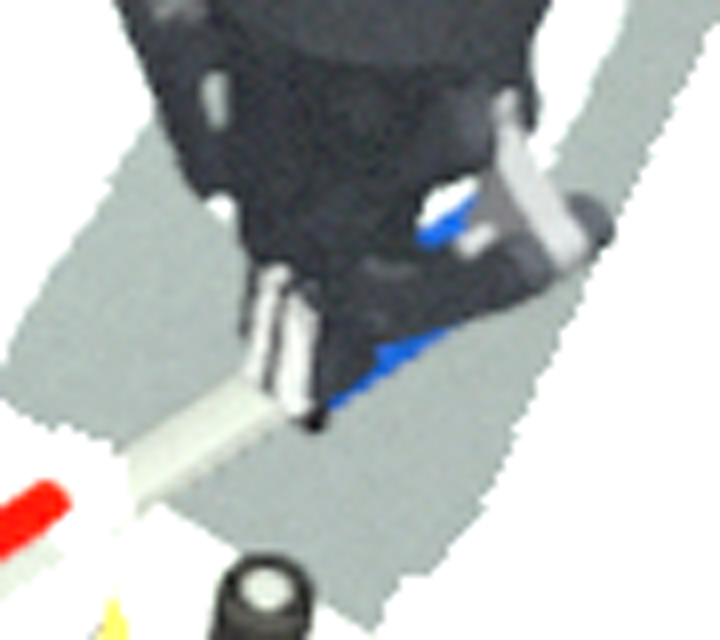

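Run:
```python
from h import *
s=r.sense(); p=s['tool_pos']; Rm=R.from_euler('xyz',s['tcp_rot'],degrees=True).as_matrix()
t=load('top2');c=load('scene2')
for a,b in [((400,180),(215,205)),((435,155),(215,205)),((320,225),(215,205)),((435,155),(250,330))]:
    q,e=tri(t,(180+a[0]/8,170+a[1]/8),c,(310+b[0]/8,170+b[1]/8)); print(a,b,q,e,Rm.T@(q-p))
for b in [(258,375),(300,410),(315,428),(245,335)]:
    o,d=ray(c,310+b[0]/8,170+b[1]/8); o=Rm.T@(o-p); d=Rm.T@d
    for x in (-11,0): print(b, o+d*(x-o[0])/d[0])
```

```text
(400, 180) (215, 205) [627.60413359 127.38167489 217.87573214] 22.43405658088474 [ -7.753508   -38.21201324 -40.47007187]
(435, 155) (215, 205) [630.93340527 124.0239194  219.43711808] 31.47503590732597 [-11.75106755 -40.7377755  -42.03101406]
(320, 225) (215, 205) [621.97586103 135.44500065 217.02140975] 2.910679406527179 [ -0.46055835 -31.61589377 -39.61647102]
(435, 155) (250, 330) [635.75082533 133.04259478 191.05034001] 42.02244920114531 [-14.41986069 -30.86986285 -13.64342779]
(258, 375) [-11.          -2.40643138 -17.69687388]
(258, 375) [  0.         -11.47429913  -1.78954087]
(300, 410) [-11.          10.34916269 -17.71441038]
(300, 410) [ 0.          1.58277586 -1.80749185]
(315, 428) [-11.          15.10396016 -16.15386085]
(315, 428) [ 0.          6.44995388 -0.21005843]
(245, 335) [-11.          -7.54487363 -26.04174464]
(245, 335) [  0.         -16.73418945 -10.33164426]
```

Emit:
{"fn": "drive_tool", "kwargs": {"moves": [[[6, -5, -8], 0], [[12, -11, -20], 0], [[18, -16, -32], 0], [[23, -21, -44], 0], [[23, -21, -52], 0], [[23, -21, -55], 0], [[23, -21, -55], 0], [[23, -21, -55], 0]]}}

```text
time: 2.97
tool_pos: [651.5, 145.4, 122.1]
tcp_rot: [-180.0, -0.0, 167.0]
ft_force: [0.3, 0.2, -0.1]
finger_gap: 0.1
```

```bash
cat > look.py <<'E'
from h import *
import sys
n=sys.argv[1]; x0,y0,x1,y1=map(int,sys.argv[2:6]); al=float(sys.argv[6]) if len(sys.argv)>6 else 1
cam=sys.argv[7] if len(sys.argv)>7 else 'scene'
s=r.sense(); print(s['time'],s['tool_pos'].round(2),s['tcp_rot'].round(2),s['ft_force'].round(2),s['wrist_torque'].round(2),s['finger_gap'])
snap(cam,n)
im=cv2.imread('pics/'+n+'.png')[y0:y1,x0:x1]; im=cv2.convertScaleAbs(im,alpha=al)
f=min(800/(x1-x0),600/(y1-y0)); cv2.imwrite('pics/'+n+'c.png',cv2.resize(im,None,fx=f,fy=f,interpolation=cv2.INTER_CUBIC)); print('scale',f)
E
python3 look.py s3 280 160 380 240 1.6
```

```text
2.9667 [651.45 145.36 122.05] [-1.7999e+02 -3.0000e-02  1.6703e+02] [ 0.3   0.16 -0.09] [ 0.03 -0.05  0.01] 0.05522104768234164
scale 7.5
```

View pics/s3c.png

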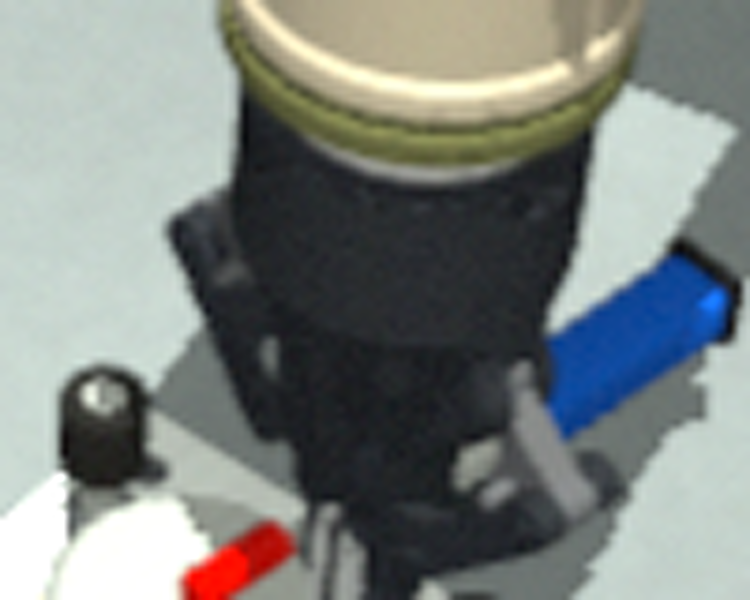

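Run:
```python
from h import *
im=cv2.imread('pics/s3.png')[205:275,270:370]; im=cv2.convertScaleAbs(im,alpha=1.8)
cv2.imwrite('pics/s3d.png',cv2.resize(im,None,fx=8,fy=8,interpolation=cv2.INTER_CUBIC))
t=load('s3'); s=r.sense(); p=s['tool_pos']; Rm=R.from_euler('xyz',s['tcp_rot'],degrees=True).as_matrix()
for l in [(-11,0,22),(-11,14,22),(-11,-14,22),(-11,-14,0),(0,0,-11)]:
    print(l,(proj(t,p+Rm@np.array(l))-[270,205])*8)
```

```text
(-11, 0, 22) [412.83734834 391.14922413]
(-11, 14, 22) [454.60177872 429.1655335 ]
(-11, -14, 22) [371.66449628 353.67130959]
(-11, -14, 0) [377.72462081 294.02718275]
(0, 0, -11) [459.20349661 276.90271935]
```

View pics/s3d.png

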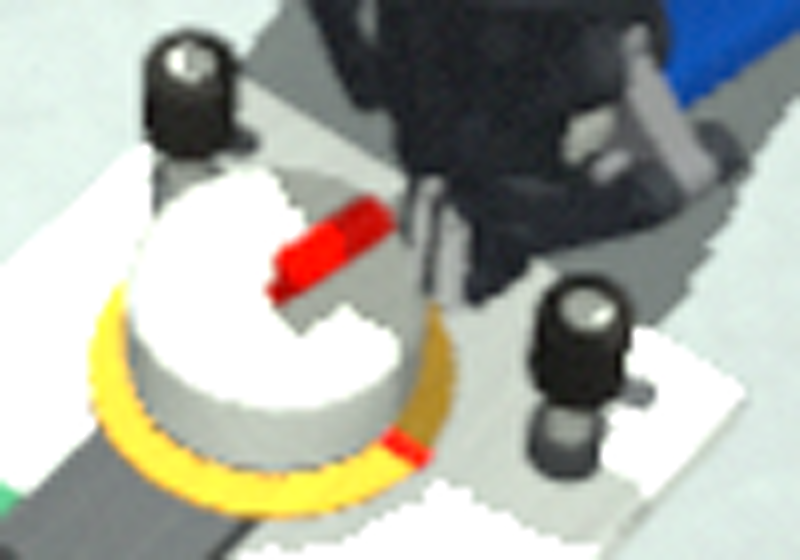

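Run:
```python
from h import *
t=load('s3');t2=load('scene2')
for q in [(425,270),(455,302),(480,302)]:
    for z in (100,122,132): print(q,z,atz(t,270+q[0]/8,205+q[1]/8,z).round(1))
p1=np.array([628.6,166.4,177.4]);p2=np.array([651.45,145.36,122.05])
for a,b in [((258,375),(425,270)),((300,410),(455,302))]:
    c1,d1=ray(t2,310+a[0]/8,170+a[1]/8);c2,d2=ray(t,270+b[0]/8,205+b[1]/8)
    c1=c1-p1;c2=c2-p2
    k=np.linalg.lstsq(np.c_[d1,-d2],c2-c1,rcond=None)[0]; print(c1+d1*k[0],c2+d2*k[1])
```

```text
(425, 270) 100 [630.8 124.8 100. ]
(425, 270) 122 [646.5 133.6 122. ]
(425, 270) 132 [653.6 137.6 132. ]
(455, 302) 100 [634.4 135.8 100. ]
(455, 302) 122 [650.  144.2 122. ]
(455, 302) 132 [657.1 148.1 132. ]
(480, 302) 100 [630.8 140.4 100. ]
(480, 302) 122 [646.5 148.7 122. ]
(480, 302) 132 [653.6 152.5 132. ]
[-13.15859645 -16.52196255 -11.43918917] [-13.16220416 -16.34002712 -11.50915031]
[0.45057322 1.53800475 1.90755678] [ 0.40484581 -0.1287137   2.58065502]
```

Emit:
{"fn": "drive_tool", "kwargs": {"moves": [[[-1, -4, 0], 0], [[-2, -8, 0], 0], [[-3, -12, 0], 0], [[-4, -16, 0], 0], [[-5, -20, 0], 0], [[-5.5, -24, 0], 0], [[-6, -26, 0], 0], [[-6, -26, 0], 0]]}}

```text
time: 3.68
tool_pos: [645.6, 118.5, 122.3]
tcp_rot: [-180.0, -0.0, 167.0]
ft_force: [-0.2, -0.7, -0.8]
finger_gap: 0.0
```

```bash
python3 look.py s4 270 205 370 275 1.8
```

```text
3.6833 [645.59 118.53 122.31] [-179.99   -0.    166.99] [-0.21 -0.74 -0.8 ] [0.04 0.01 0.03] 0.04996637786366161
scale 8.0
```

View pics/s4c.png

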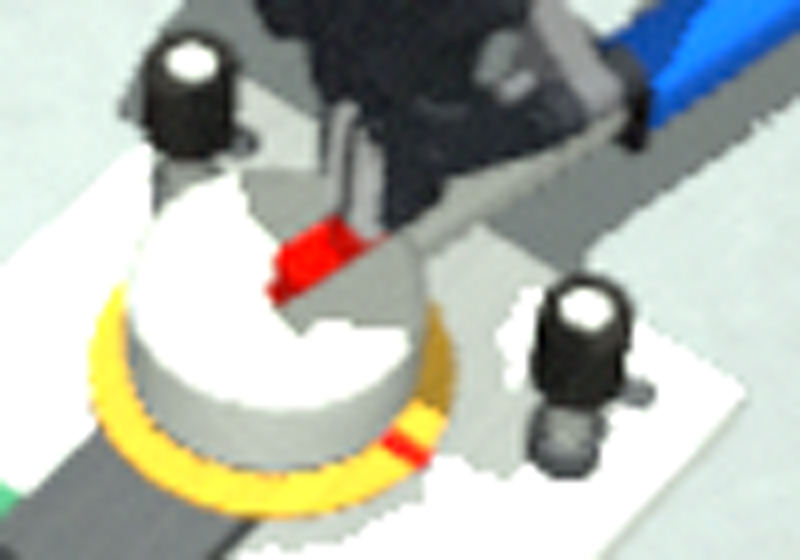

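Emit:
{"fn": "drive_tool", "kwargs": {"moves": [[[2, 8, 0], 0], [[4, 16, 0], 0], [[6, 26, 0], 0], [[6, 26, -6], 0], [[6, 26, -12], 0], [[6, 26, -17], 0], [[6, 26, -20], 0], [[6, 26, -20], 0]]}}

```text
time: 4.4
tool_pos: [650.6, 144.8, 100.5]
tcp_rot: [-179.9, -0.1, 167.0]
ft_force: [-1.1, 0.2, 0.6]
finger_gap: 0.2
```

Emit:
{"fn": "drive_tool", "kwargs": {"moves": [[[-1, -4, 0], 0], [[-2, -8, 0], 0], [[-3, -11, 0], 0], [[-3.5, -14, 0], 0], [[-4, -17, 0], 0], [[-4.5, -19, 0], 0], [[-5, -21, 0], 0], [[-5, -21, 0], 0]]}}

```text
time: 5.07
tool_pos: [646.6, 123.8, 102.4]
tcp_rot: [-180.0, 0.0, 167.0]
ft_force: [-1.0, -0.5, 0.6]
finger_gap: -0.2
```

```bash
python3 look.py s5 270 205 370 275 1.8
```

```text
5.0667 [646.64 123.75 102.41] [-180.      0.    167.01] [-1.04 -0.49  0.55] [-0.03 -0.01 -0.05] -0.20957871391873378
scale 8.0
```

View pics/s5c.png

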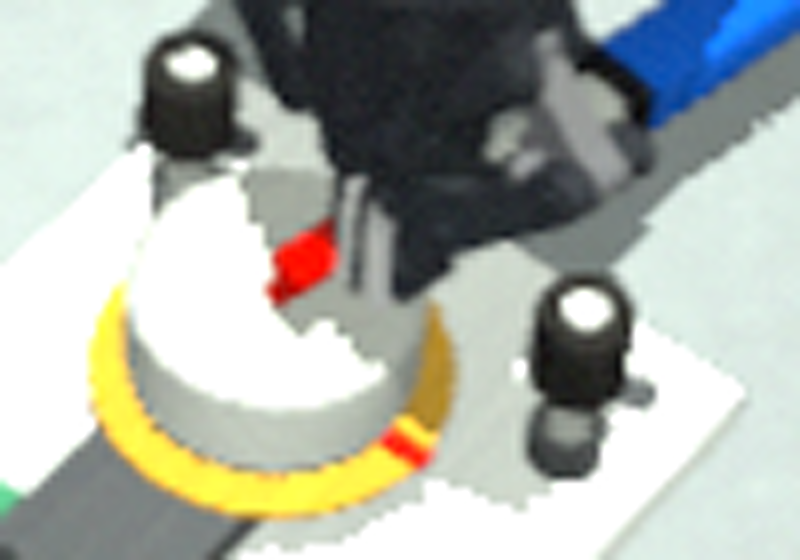

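Emit:
{"fn": "drive_tool", "kwargs": {"moves": [[[-0.3, -1, 0], 0], [[-0.5, -2, 0], 0], [[-0.7, -3, 0], 0], [[-1, -4, 0], 0], [[-1.2, -5, 0], 0], [[-1.4, -6, 0], 0], [[-1.6, -7, 0], 0], [[-1.6, -7, 0], 0]]}}

```text
time: 5.78
tool_pos: [645.0, 117.0, 102.3]
tcp_rot: [-180.0, -0.0, 167.0]
ft_force: [-0.6, 0.2, -0.0]
finger_gap: 0.0
```

Emit:
{"fn": "drive_tool", "kwargs": {"moves": [[[-0.3, -1, 0], 0], [[-0.5, -2, 0], 0], [[-0.7, -3, 0], 0], [[-1, -4, 0], 0], [[-1.2, -5, 0], 0], [[-1.4, -6, 0], 0], [[-1.6, -7, 0], 0], [[-1.6, -7, 0], 0]]}}

```text
time: 6.45
tool_pos: [644.0, 111.3, 103.7]
tcp_rot: [179.9, 0.1, 167.1]
ft_force: [-1.6, 6.5, 5.7]
finger_gap: 0.1
```

```bash
python3 look.py s6 270 205 370 275 1.8
```

```text
6.45 [644.   111.28 103.65] [1.7989e+02 7.0000e-02 1.6706e+02] [-1.61  6.54  5.66] [ 0.94  0.25 -0.02] 0.1211087795931165
scale 8.0
```

View pics/s6c.png

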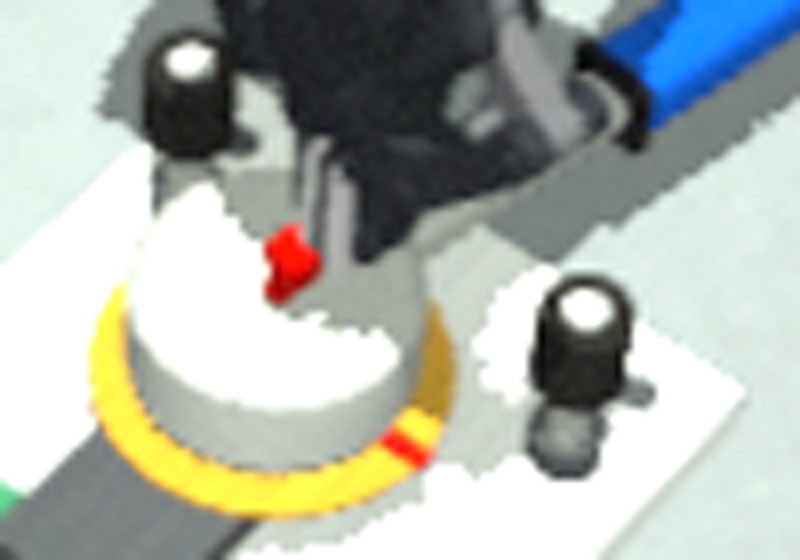

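Emit:
{"fn": "drive_tool", "kwargs": {"moves": [[[1.5, 7, 0], 0], [[4, 16, 0], 0], [[5, 22, 0], 0], [[5, 22, -3], 0], [[5, 22, -6], 0], [[5, 22, -9], 0], [[5, 22, -9], 0], [[5, 22, -9], 0]]}}

```text
time: 7.17
tool_pos: [648.0, 131.8, 92.6]
tcp_rot: [-180.0, -0.1, 167.0]
ft_force: [-0.0, 0.6, -0.1]
finger_gap: -0.2
```

```bash
python3 look.py s7 270 205 370 275 1.8; python3 look.py t7 200 160 300 230 1.8 top
```

```text
7.1667 [648.   131.8   92.56] [-1.7997e+02 -7.0000e-02  1.6701e+02] [-0.01  0.61 -0.08] [-0.02  0.05 -0.03] -0.17300677087376165
scale 8.0
7.2167 [648.26 131.84  92.96] [-1.7998e+02 -3.0000e-02  1.6701e+02] [-0.07 -0.16  0.06] [-0.02  0.01 -0.01] 0.006131098022268575
scale 8.0
```

View pics/s7c.png

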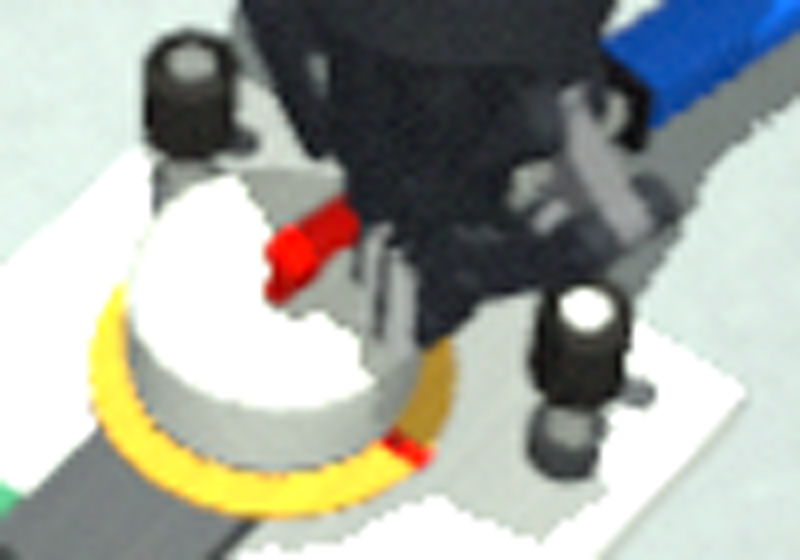

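View pics/t7c.png

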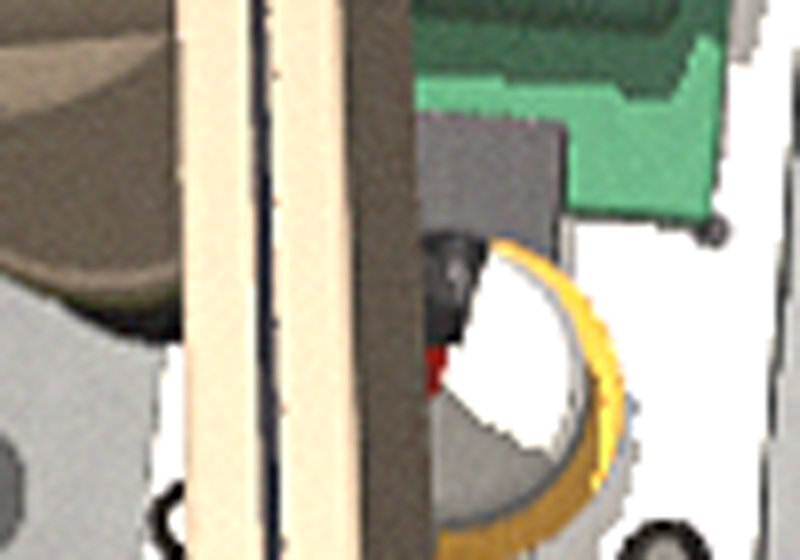

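Emit:
{"fn": "drive_tool", "kwargs": {"moves": [[[-0.4, -2, 0], 0], [[-0.9, -4, 0], 0], [[-1.4, -6, 0], 0], [[-1.8, -8, 0], 0], [[-2.3, -10, 0], 0], [[-2.8, -12, 0], 0], [[-3.2, -14, 0], 0], [[-3.7, -16, 0], 0]]}}

```text
time: 7.93
tool_pos: [645.3, 117.3, 94.3]
tcp_rot: [179.9, 0.1, 167.0]
ft_force: [-1.3, 6.7, 6.7]
finger_gap: -0.1
```

```bash
python3 look.py s8 270 205 370 275 1.8
```

```text
7.9333 [645.28 117.3   94.28] [1.7987e+02 6.0000e-02 1.6705e+02] [-1.31  6.68  6.65] [ 1.1   0.19 -0.03] -0.08153190987767646
scale 8.0
```

View pics/s8c.png

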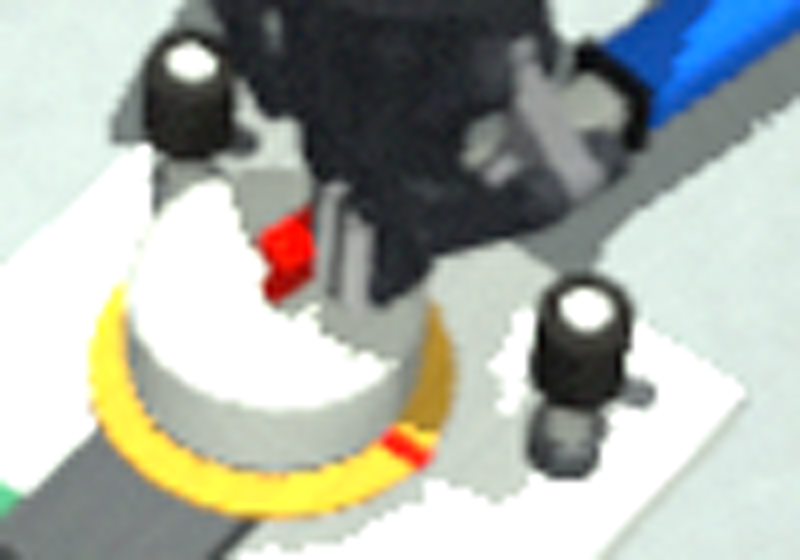

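Emit:
{"fn": "drive_tool", "kwargs": {"moves": [[[2, 8, 0], 0], [[4, 18, 0], 0], [[7, 28, 8], -5], [[8, 35, 20], -12], [[8, 35, 20], -19], [[8, 35, 20], -26], [[8, 35, 20], -33], [[8, 35, 20], -40]]}}

```text
time: 8.65
tool_pos: [652.7, 152.0, 113.0]
tcp_rot: [-180.0, -0.0, 126.7]
ft_force: [-0.2, -0.6, -0.8]
finger_gap: 0.2
```

Emit:
{"fn": "drive_tool", "kwargs": {"moves": [[[0, 0, 0], -7], [[0, 0, 0], -14], [[0, 0, 0], -21], [[0, 0, 0], -28], [[0, 0, 0], -35], [[0, 0, 0], -42], [[0, 0, 0], -50], [[0, 0, 0], -50]]}}

```text
time: 9.32
tool_pos: [652.6, 151.9, 112.9]
tcp_rot: [-180.0, 0.0, 76.7]
ft_force: [-0.2, -0.3, -0.0]
finger_gap: 0.1
```

```bash
python3 look.py s9 270 195 370 270 1.8; python3 -c "
from h import *
print(r.sense()['joint_pos'])"
```

```text
9.3167 [652.63 151.89 112.86] [-1.7997e+02  2.0000e-02  7.6710e+01] [-0.21 -0.26 -0.  ] [ 0.02 -0.04 -0.04] 0.08872102041117066
scale 8.0
[ 8.71518094e+00  2.21604621e+01  7.96439730e+01 -8.21327291e-03
  7.82260670e+01  2.16807131e+01]
```

View pics/s9c.png

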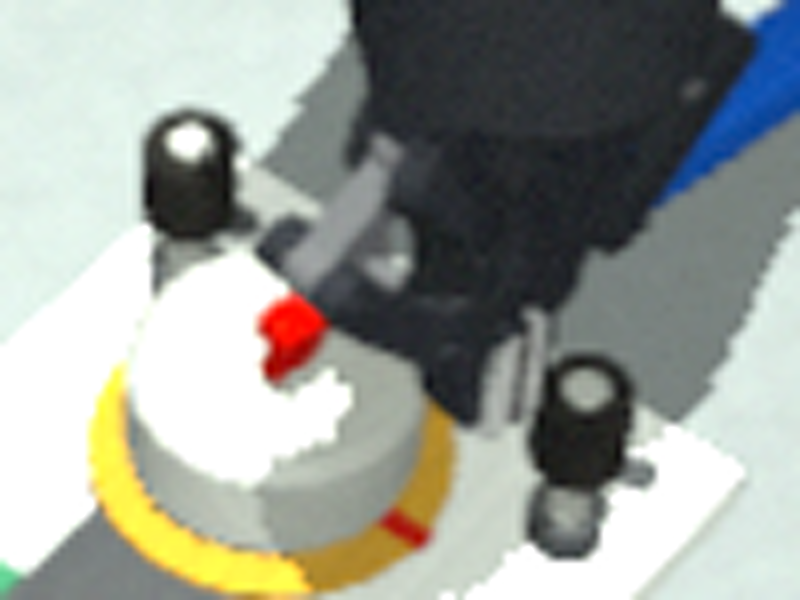

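Run:
```python
from h import *
t=load('s9'); p=np.array([652.6,151.9,112.9]); hx=np.array([np.cos(np.radians(-13)),np.sin(np.radians(-13)),0]); hy=np.array([-hx[1],hx[0],0])
A=np.array([637.7,86,0])
for b in [(490,432),(500,430),(510,427),(475,425),(535,405)]:
    o,d=ray(t,270+b[0]/8,195+b[1]/8)
    for z in (113,120,127):
        q=o+d*(z-o[2])/d[2]; print(b,z,'along',((q-p)@hx).round(1),'y rel',((q-p)@hy).round(1))
print('tcp in handle', (p-A)@hx,(p-A)@hy)
```

```text
(490, 432) 113 along -2.5 y rel 2.8
(490, 432) 120 along 1.7 y rel 6.4
(490, 432) 127 along 5.9 y rel 10.0
(500, 430) 113 along -4.7 y rel 3.8
(500, 430) 120 along -0.5 y rel 7.4
(500, 430) 127 along 3.8 y rel 11.0
(510, 427) 113 along -7.0 y rel 4.6
(510, 427) 120 along -2.8 y rel 8.2
(510, 427) 127 along 1.4 y rel 11.8
(475, 425) 113 along -1.2 y rel -0.9
(475, 425) 120 along 2.9 y rel 2.8
(475, 425) 127 along 7.1 y rel 6.4
(535, 405) 113 along -15.8 y rel 3.6
(535, 405) 120 along -11.5 y rel 7.2
(535, 405) 127 along -7.2 y rel 10.8
tcp in handle -0.30616051596072147 67.5627579790706
```

Emit:
{"fn": "drive_tool", "kwargs": {"moves": [[[-0.5, -2, -4], 0], [[-1, -5, -10], 0], [[-2, -9, -16], 0], [[-3, -13, -21], 0], [[-4, -17, -25], 0], [[-4.6, -20, -25], 0], [[-4.6, -20, -25], 0], [[-4.6, -20, -25], 0]]}}

```text
time: 10.03
tool_pos: [648.4, 130.9, 88.6]
tcp_rot: [180.0, -0.0, 77.0]
ft_force: [0.2, -0.0, -0.1]
finger_gap: 0.0
```

Emit:
{"fn": "drive_tool", "kwargs": {"moves": [[[-0.4, -2, 0], 0], [[-0.9, -4, 0], 0], [[-1.4, -6, 0], 0], [[-1.8, -8, 0], 0], [[-2.3, -10, 0], 0], [[-2.8, -12, 0], 0], [[-3.2, -14, 0], 0], [[-3.4, -15, 0], 0]]}}

```text
time: 10.7
tool_pos: [644.8, 116.5, 88.5]
tcp_rot: [180.0, -0.1, 77.0]
ft_force: [0.3, 3.9, 0.6]
finger_gap: 0.3
```

```bash
python3 look.py s10 270 195 370 270 1.8; python3 look.py t10 200 160 300 230 1.8 top
```

```text
10.7 [644.84 116.48  88.47] [ 1.7999e+02 -6.0000e-02  7.7020e+01] [0.29 3.88 0.58] [ 0.64 -0.07 -0.03] 0.3003702479544998
scale 8.0
10.75 [644.83 116.49  88.47] [ 1.7999e+02 -6.0000e-02  7.7030e+01] [0.16 2.04 0.06] [ 0.34 -0.04 -0.01] -0.48452464510484383
scale 8.0
```

View pics/s10c.png

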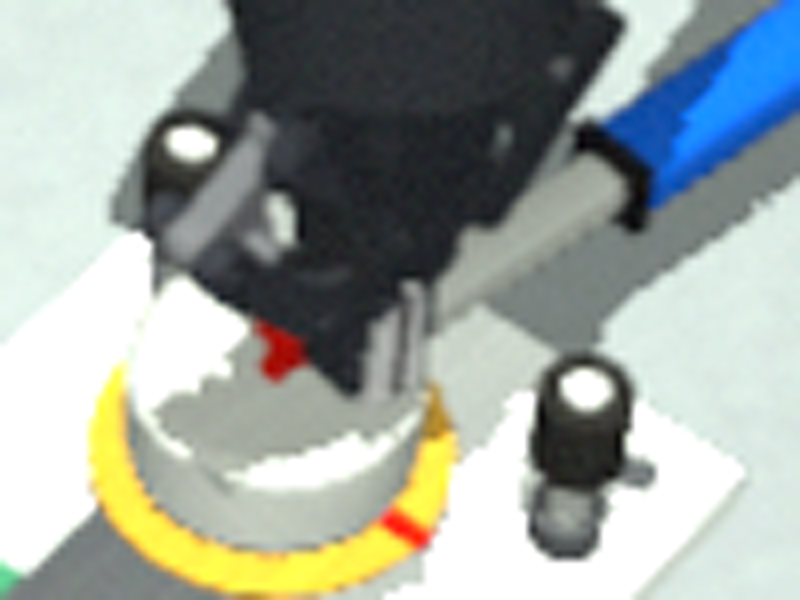

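View pics/t10c.png

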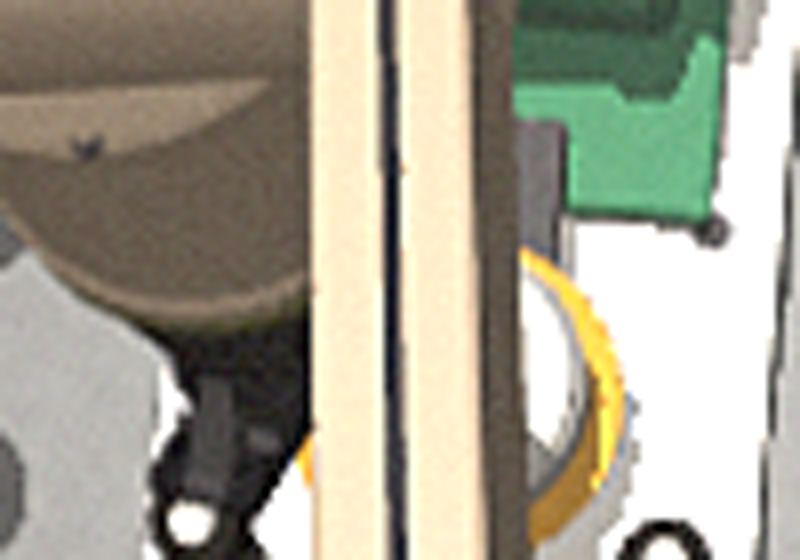

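Emit:
{"fn": "drive_tool", "kwargs": {"moves": [[[-0.4, -2, 0], 0], [[-0.9, -4, 0], 0], [[-1.4, -6, 0], 0], [[-1.8, -8, 0], 0], [[-2.3, -10, 0], 0], [[-2.8, -12, 0], 0], [[-3.2, -14, 0], 0], [[-3.4, -15, 0], 0]]}}

```text
time: 11.47
tool_pos: [641.6, 101.0, 88.5]
tcp_rot: [180.0, -0.0, 77.0]
ft_force: [1.8, 3.9, 3.0]
finger_gap: -0.1
```

Emit:
{"fn": "drive_tool", "kwargs": {"moves": [[[-0.2, -1, 0], 0], [[-0.4, -2, 0], 0], [[-0.7, -3, 0], 0], [[-0.9, -4, 0], 0], [[-1.2, -5, 0], 0], [[-1.4, -6, 0], 0], [[-1.6, -7, 0], 0], [[-1.6, -7, 0], 0]]}}

```text
time: 12.13
tool_pos: [639.6, 94.0, 87.9]
tcp_rot: [-180.0, 0.0, 77.0]
ft_force: [3.4, 2.8, 0.3]
finger_gap: -0.0
```

```bash
python3 look.py s11 270 195 370 270 1.8
```

```text
12.1333 [639.6   93.97  87.92] [-1.7998e+02  1.0000e-02  7.7020e+01] [3.39 2.8  0.33] [ 0.41 -0.46 -0.02] -0.022409934077779158
scale 8.0
```

View pics/s11c.png

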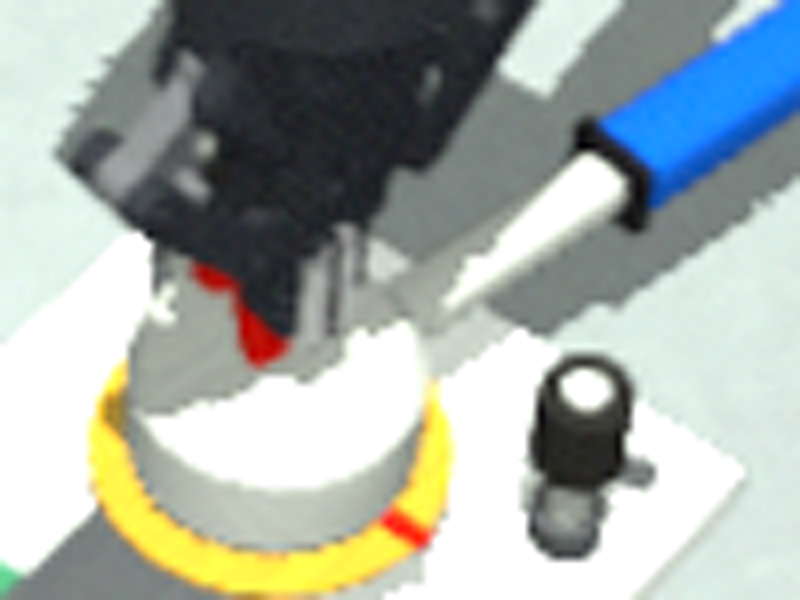

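Emit:
{"fn": "drive_tool", "kwargs": {"moves": [[[-0.2, -0.7, 0], 0], [[-0.3, -1.4, 0], 0], [[-0.5, -2, 0], 0], [[-0.6, -2.7, 0], 0], [[-0.8, -3.4, 0], 0], [[-0.9, -4, 0], 0], [[-0.9, -4, 0], 0], [[-0.9, -4, 0], 0]]}}

```text
time: 12.85
tool_pos: [638.4, 90.4, 87.9]
tcp_rot: [-179.9, -0.0, 77.0]
ft_force: [1.8, 5.6, -1.8]
finger_gap: -0.0
```

Emit:
{"fn": "drive_tool", "kwargs": {"moves": [[[-0.1, -0.5, 0], 0], [[-0.2, -1, 0], 0], [[-0.3, -1.5, 0], 0], [[-0.5, -2, 0], 0], [[-0.5, -2, 0], 0], [[-0.5, -2, 0], 0], [[-0.5, -2, 0], 0], [[-0.5, -2, 0], 0]]}}

```text
time: 13.52
tool_pos: [638.0, 88.3, 88.1]
tcp_rot: [-180.0, 0.0, 77.0]
ft_force: [0.9, 5.1, -1.0]
finger_gap: -0.1
```

Emit:
{"fn": "drive_tool", "kwargs": {"moves": [[[-0.1, -0.3, 0], 0], [[-0.1, -0.6, 0], 0], [[-0.2, -0.9, 0], 0], [[-0.3, -1.2, 0], 0], [[-0.4, -1.5, 0], 0], [[-0.4, -1.8, 0], 0], [[-0.4, -1.8, 0], 0], [[-0.4, -1.8, 0], 0]]}}

```text
time: 14.18
tool_pos: [637.9, 87.6, 88.2]
tcp_rot: [-180.0, -0.1, 77.1]
ft_force: [0.7, 9.4, -1.7]
finger_gap: -0.0
```

```bash
python3 look.py s12 270 195 370 270 1.8
```

```text
14.1833 [637.91  87.61  88.19] [-1.7998e+02 -9.0000e-02  7.7050e+01] [ 0.72  9.36 -1.74] [ 1.57 -0.29 -0.05] -0.0430595287658429
scale 8.0
```

View pics/s12c.png

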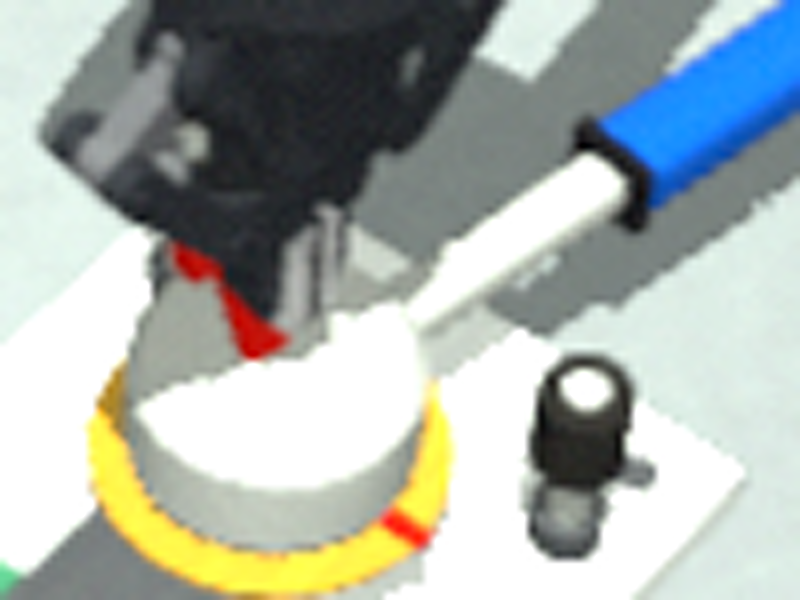

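Emit:
{"fn": "drive_tool", "kwargs": {"moves": [[[-0.1, -0.4, 0], 0], [[-0.2, -0.8, 0], 0], [[-0.2, -1, 0], 0], [[-0.2, -1, 0], 0], [[-0.2, -1, 0], 0], [[-0.2, -1, 0], 0], [[-0.2, -1, 0], 0], [[-0.2, -1, 0], 0]]}}

```text
time: 14.9
tool_pos: [637.8, 87.4, 88.2]
tcp_rot: [-180.0, -0.2, 77.1]
ft_force: [2.5, 12.6, -3.3]
finger_gap: -0.1
```

```bash
python3 -c "
from h import *
s=r.sense(); print(s['time'],s['tool_pos'],s['ft_force'],s['wrist_torque'])"
```

```text
14.9 [637.83762207  87.43214077  88.19128713] [ 2.4759238  12.58110552 -3.2952577 ] [ 2.14784922 -0.42555976 -0.01066876]
```

Emit:
{"fn": "drive_tool", "kwargs": {"moves": [[[0, -0.3, 0], 0], [[0, -0.3, 0], 0], [[0, -0.3, 0], 0], [[0, -0.3, 0], 0], [[0, -0.3, 0], 0], [[0, -0.3, 0], 0], [[0, -0.3, 0], 0], [[0, -0.3, 0], 0]]}}

```text
time: 15.57
tool_pos: [637.8, 87.4, 88.2]
tcp_rot: [-180.0, -0.2, 77.1]
ft_force: [2.5, 13.0, -3.7]
finger_gap: -0.0
```

```bash
python3 -c "
from h import *
s=r.sense(); print(s['time'],s['tool_pos'],s['ft_force'],s['wrist_torque'])"
```

```text
15.5667 [637.83150142  87.39409924  88.1639035 ] [ 2.48470732 12.98081538 -3.70481614] [ 2.30261253 -0.39141435 -0.01977783]
```

Emit:
{"fn": "drive_tool", "kwargs": {"moves": [[[1, 4, 0], 0], [[4, 16, 0], 0], [[7, 32, 5], 0], [[8, 36, 20], 0], [[8, 36, 40], 5], [[0, 36, 60], 12], [[-15, 36, 70], 19], [[-35, 36, 70], 26]]}}

```text
time: 16.23
tool_pos: [605.4, 122.0, 162.7]
tcp_rot: [179.6, 0.1, 103.4]
ft_force: [0.3, 0.7, 0.5]
finger_gap: 0.1
```

Emit:
{"fn": "drive_tool", "kwargs": {"moves": [[[-22, 0, 0], 7], [[-44, 0, 0], 14], [[-66, 0, 0], 21], [[-88, 0, 0], 28], [[-104, 0, 0], 35], [[-114, -2, 0], 42], [[-116, -3, 0], 49], [[-116, -3, 0], 56]], "fingers": 50}}

```text
time: 16.9
tool_pos: [486.5, 118.6, 159.2]
tcp_rot: [-180.0, 0.1, 159.4]
ft_force: [0.4, -0.9, 0.5]
finger_gap: 50.1
```

```bash
python3 look.py s13 270 180 400 270 1.6;python3 look.py t13 180 130 300 310 1.6 top
```

```text
16.9 [486.48 118.63 159.24] [-1.7999e+02  6.0000e-02  1.5940e+02] [ 0.36 -0.87  0.49] [ 0.01  0.03 -0.02] 50.07945310703583
scale 6.153846153846154
16.95 [486.89 118.67 159.27] [-1.8000e+02  7.0000e-02  1.5993e+02] [-0.64  0.13 -0.31] [-0.01  0.01 -0.05] 50.14157067354062
scale 3.3333333333333335
```

View pics/s13c.png

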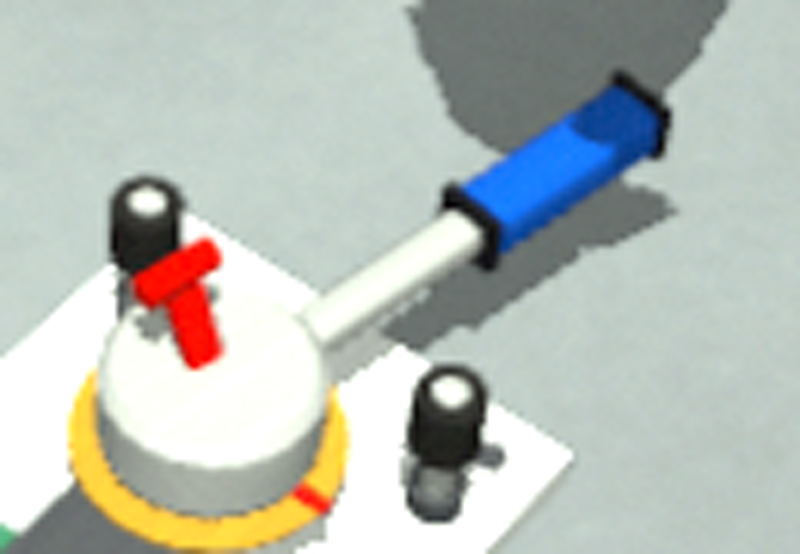

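View pics/t13c.png

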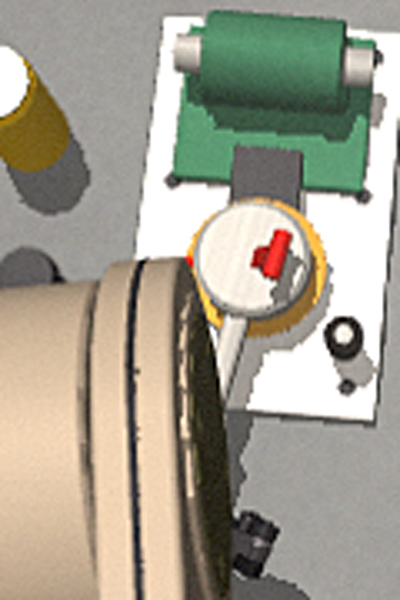

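Run:
```python
from h import *
t=load('t13');s=load('s13')
a=(180+280/3.3333,130+253/3.3333); b=(270+178/6.154,180+272/6.154)
print(atz(t,*a,106),atz(s,*b,106),tri(t,a,s,b))
f=6.154
for n,b in [('near',(470,222)),('end',(640,100))]: print(n,atz(s,270+b[0]/f,180+b[1]/f,65))
print('head',atz(s,270+213/f,180+378/f,78))
im=cv2.imread('pics/s13.png')[110:240,290:430]; im=cv2.convertScaleAbs(im,alpha=1.8)
cv2.imwrite('pics/s13d.png',cv2.resize(im,None,fx=4.6,fy=4.6,interpolation=cv2.INTER_CUBIC))
q=np.array([486.5,118.6,159.2]); Rm=R.from_euler('xyz',[180,0,160],degrees=True).as_matrix()
for l in [(-11,25,22),(-11,-25,22),(-11,25,-15),(-11,-25,-15)]: print(l,(proj(s,q+Rm@np.array(l))-[290,110])*4.6)
```

```text
[634.94814423  65.65637426 106.        ] [633.87257099  70.61651465 106.        ] (array([633.99969184,  67.81922887, 104.58551667]), np.float64(4.817386062418244))
near [527.51258783 114.92805206  65.        ]
end [444.2360532  131.03430585  65.        ]
head [642.40619272  91.61004898  78.        ]
(-11, 25, 22) [351.99848609 369.44483088]
(-11, -25, 22) [279.39714339 299.34946641]
(-11, 25, -15) [363.87186549 306.68455626]
(-11, -25, -15) [288.97797651 236.41880066]
```

View pics/s13d.png

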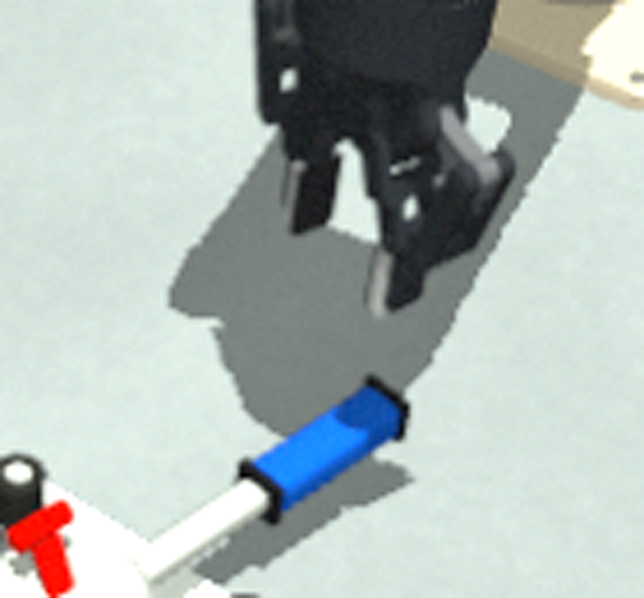

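Emit:
{"fn": "drive_tool", "kwargs": {"moves": [[[0, 1, -8], 3], [[0, 2, -22], 7], [[0, 2, -37], 7], [[0, 2, -52], 7], [[0, 2, -67], 7], [[0, 2, -76], 7], [[0, 2, -80], 7], [[0, 2, -80], 7]]}}

```text
time: 17.67
tool_pos: [486.2, 120.2, 77.5]
tcp_rot: [-180.0, -0.1, 165.9]
ft_force: [-0.7, -0.2, 0.1]
finger_gap: 49.7
```

```bash
python3 look.py s14 310 150 410 225 1.8
```

```text
17.6667 [486.25 120.21  77.53] [-1.7995e+02 -9.0000e-02  1.6592e+02] [-0.74 -0.22  0.1 ] [-0.03 -0.04 -0.03] 49.67269952999327
scale 8.0
```

View pics/s14c.png

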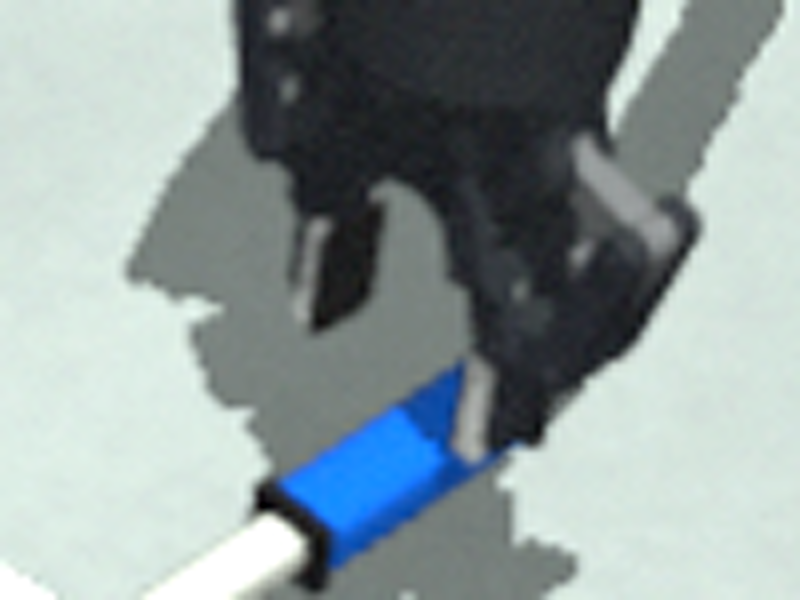

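Emit:
{"fn": "drive_tool", "kwargs": {"moves": [[[0, 0, -5], 0], [[0, 0, -10], 0], [[0, 0, -16], 0], [[0, 0, -22], 0], [[0, 0, -28], 0], [[0, 0, -32], 0], [[0, 0, -32], 0], [[0, 0, -32], 0]]}}

```text
time: 18.38
tool_pos: [486.4, 120.0, 45.9]
tcp_rot: [-180.0, -0.0, 166.0]
ft_force: [-0.3, -0.1, 0.9]
finger_gap: 50.1
```

```bash
python3 look.py s15 310 150 410 225 1.8
```

```text
18.3833 [486.41 120.04  45.88] [-1.7998e+02 -5.0000e-02  1.6603e+02] [-0.31 -0.09  0.93] [ 0.02 -0.   -0.02] 50.12358007850675
scale 8.0
```

View pics/s15c.png

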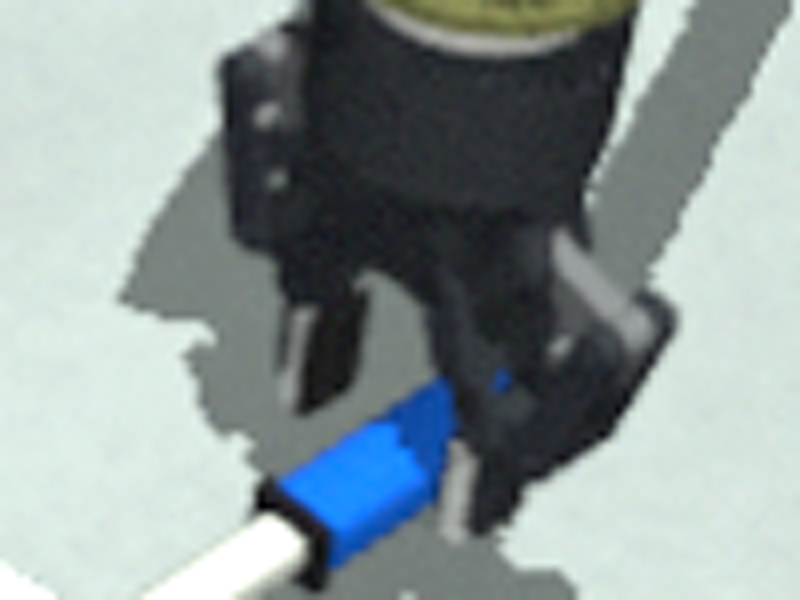

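Emit:
{"fn": "drive_tool", "kwargs": {"moves": [[[0, 0, -3], 0], [[0, 0, -6], 1], [[0, 0, -8], 1], [[0, 0, -8], 1], [[0, 0, -8], 1], [[0, 0, -8], 1], [[0, 0, -8], 1], [[0, 0, -8], 1]], "fingers": 32}}

```text
time: 19.1
tool_pos: [486.9, 120.1, 38.4]
tcp_rot: [180.0, 0.0, 167.0]
ft_force: [0.1, 0.7, 0.4]
finger_gap: 32.1
```

```bash
cat > arc.py <<'E'
from h import *
import sys
A=np.array([637.7,86.]); F=177.7
def ratio(p): 
    d=p[:2]-A; return np.radians((np.degrees(np.arctan2(d[1],d[0]))%360)-F), np.hypot(*d)
s=r.sense(); p=s['tool_pos']; print(s['time'],p.round(1),'yaw',s['tcp_rot'][2].round(1),s['ft_force'].round(1),'gap',s['finger_gap'],'ang,r',ratio(p))
if len(sys.argv)>1:
    a0=ratio(p)[0]
    for x in sys.argv[1:]:
        a=float(x); f=np.radians(F)+a; q=A+155*np.array([np.cos(f),np.sin(f)])
        print(a,(q-p[:2]).round(1),'turn',(np.degrees(f)-s['tcp_rot'][2]%360).round(1))
E
python3 arc.py -.25 -.3 -.35 -.4 -.45 -.5 -.55 -.6 -.62
python3 look.py s16 310 150 410 225 1.8
```

```text
19.1 [486.9 120.1  38.4] yaw 167.0 [0.1 0.7 0.4] gap 32.12869300563849 ang,r (np.float64(-0.18239611024674848), np.float64(154.62025707226525))
-0.25 [ 2.3 10.2] turn -3.7
-0.3 [ 4.7 17.6] turn -6.5
-0.35 [ 7.5 24.8] turn -9.4
-0.4 [10.6 31.9] turn -12.2
-0.45 [14.1 38.8] turn -15.1
-0.5 [17.9 45.6] turn -18.0
-0.55 [22.  52.1] turn -20.8
-0.6 [26.5 58.5] turn -23.7
-0.62 [28.4 60.9] turn -24.9
19.1 [486.89 120.13  38.45] [1.8000e+02 1.0000e-02 1.6703e+02] [0.14 0.66 0.44] [-0.02  0.03 -0.04] 32.12869300563849
scale 8.0
```

View pics/s16c.png

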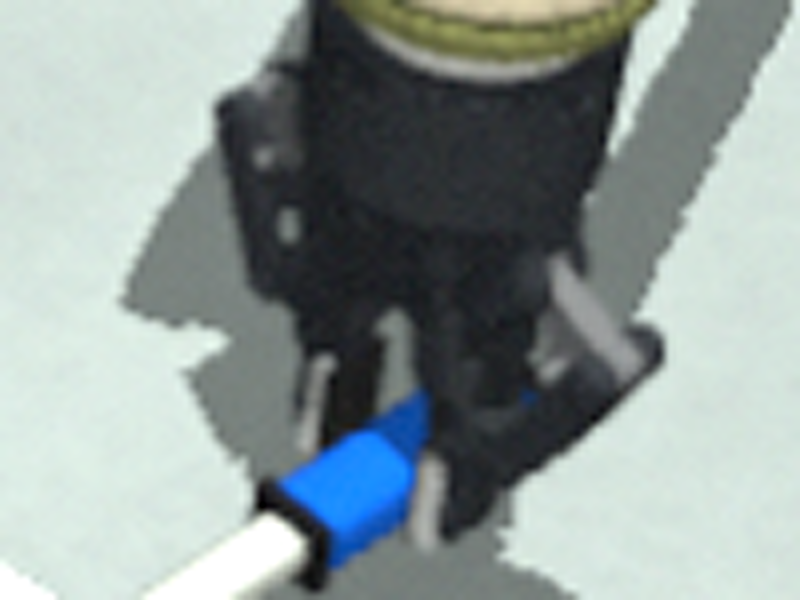

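Emit:
{"fn": "drive_tool", "kwargs": {"moves": [[[0.7, 3, 0], -1], [[1.6, 7, 0], -2.5], [[2.6, 11, 0], -4], [[4, 15.5, 0], -5.7], [[5.6, 20, 0], -7.5], [[7.3, 24.5, 0], -9.2], [[9.2, 29, 0], -11], [[10.6, 32, 0], -12.2]]}}

```text
time: 19.82
tool_pos: [497.3, 152.4, 38.3]
tcp_rot: [-180.0, -0.0, 154.7]
ft_force: [-0.4, -1.3, 0.7]
finger_gap: 32.1
```

```bash
python3 arc.py -.45 -.5 -.55 -.6 -.62 -.64
```

```text
19.8167 [497.3 152.4  38.3] yaw 154.7 [-0.4 -1.3  0.7] gap 32.050057046815674 ang,r (np.float64(-0.40161879575718007), np.float64(155.3004760116916))
-0.45 [3.6 6.6] turn -2.8
-0.5 [ 7.5 13.3] turn -5.6
-0.55 [11.6 19.9] turn -8.5
-0.6 [16.1 26.2] turn -11.4
-0.62 [18.  28.7] turn -12.5
-0.64 [19.9 31.1] turn -13.7
```

Emit:
{"fn": "drive_tool", "kwargs": {"moves": [[[1.8, 3.3, 0], -1.4], [[3.6, 6.6, 0], -2.8], [[5.5, 10, 0], -4.2], [[7.5, 13.3, 0], -5.6], [[9.5, 16.6, 0], -7], [[11.6, 19.9, 0], -8.5], [[14, 23.2, 0], -10], [[16.1, 26.2, 0], -11.4]]}}

```text
time: 20.48
tool_pos: [513.0, 178.5, 38.0]
tcp_rot: [-179.9, -0.0, 143.3]
ft_force: [-1.4, -1.0, 0.0]
finger_gap: 31.8
```

```bash
python3 arc.py -.55 -.5 -.45 -.4 -.35 -.3 -.25 -.2 ; python3 look.py s17 270 150 410 255 1.6; python3 look.py t17 170 150 310 255 1.6 top
```

```text
20.4833 [513.  178.5  38. ] yaw 143.3 [-1.4 -1.   0. ] gap 31.81111779494699 ang,r (np.float64(-0.598266967473707), np.float64(155.25764996963233))
-0.55 [-4.1 -6.3] turn 2.9
-0.5 [ -8.3 -12.8] turn 5.8
-0.45 [-12.1 -19.6] turn 8.6
-0.4 [-15.5 -26.5] turn 11.5
-0.35 [-18.7 -33.6] turn 14.3
-0.3 [-21.4 -40.8] turn 17.2
-0.25 [-23.8 -48.2] turn 20.1
-0.2 [-25.9 -55.7] turn 22.9
20.4833 [513.02 178.52  38.02] [-1.7994e+02 -5.0000e-02  1.4330e+02] [-1.4  -0.99  0.02] [-0.13  0.31 -0.03] 31.81111779494699
scale 5.714285714285714
20.5333 [513.47 178.98  38.18] [-1.7999e+02 -3.0000e-02  1.4321e+02] [-2.86 -0.08 -0.94] [-0.11  0.24 -0.  ] 32.15641246942702
scale 5.714285714285714
```

View pics/s17c.png

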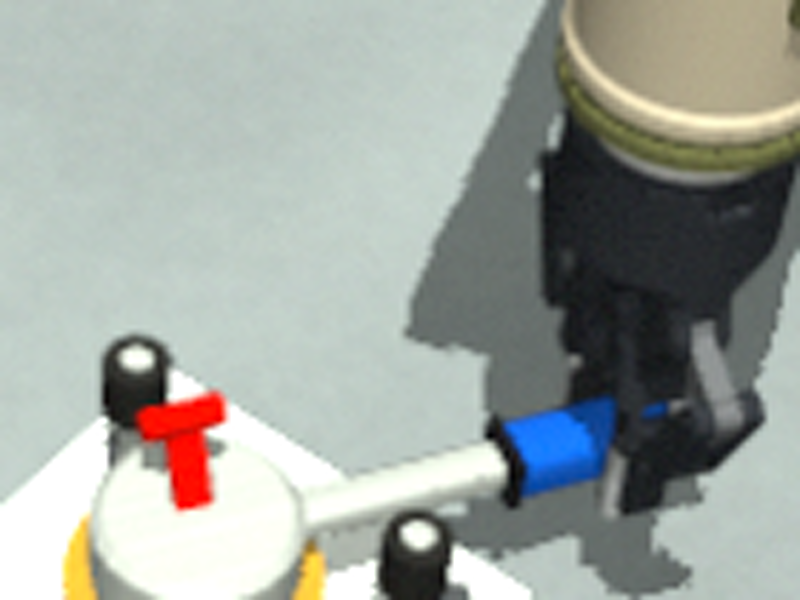

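View pics/t17c.png

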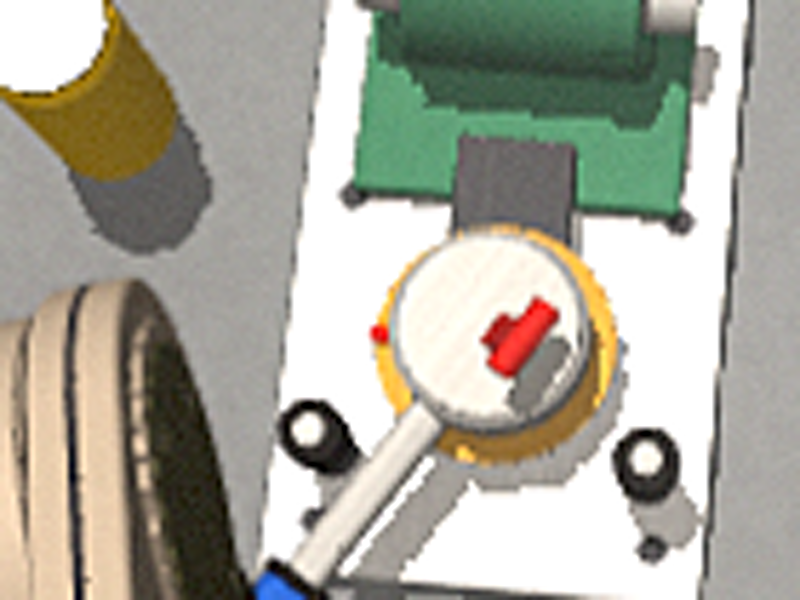

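Emit:
{"fn": "drive_tool", "kwargs": {"moves": [[[-2, -3, 0], 1.5], [[-4.1, -6.3, 0], 2.9], [[-6.7, -10.3, 0], 4.6], [[-9.2, -14.5, 0], 6.4], [[-12.1, -19.6, 0], 8.6], [[-14.5, -24, 0], 10.5], [[-17, -29.5, 0], 12.7], [[-19, -34.5, 0], 14.7]]}}

```text
time: 21.25
tool_pos: [494.7, 143.8, 38.5]
tcp_rot: [180.0, 0.0, 158.3]
ft_force: [1.4, 1.6, -1.2]
finger_gap: 32.2
```

```bash
python3 arc.py -.3 -.25 -.2 -.15 -.1 -.05 0
```

```text
21.25 [494.7 143.8  38.5] yaw 158.3 [ 1.4  1.6 -1.2] gap 32.18245031843289 ang,r (np.float64(-0.343923553048111), np.float64(154.27813963818807))
-0.3 [-3.1 -6.1] turn 2.2
-0.25 [ -5.5 -13.5] turn 5.1
-0.2 [ -7.5 -20.9] turn 8.0
-0.15 [ -9.2 -28.5] turn 10.8
-0.1 [-10.4 -36.2] turn 13.7
-0.05 [-11.3 -43.9] turn 16.6
0.0 [-11.8 -51.6] turn 19.4
```

Emit:
{"fn": "drive_tool", "kwargs": {"moves": [[[-2, -4.5, 0], 1.7], [[-3.8, -9.2, 0], 3.4], [[-5.5, -14, 0], 5.2], [[-6.9, -18.8, 0], 7], [[-8, -23.7, 0], 9], [[-9.2, -28.5, 0], 10.8], [[-10, -33.4, 0], 12.7], [[-10.6, -38.3, 0], 14.5]]}}

```text
time: 21.92
tool_pos: [484.4, 105.7, 38.7]
tcp_rot: [179.9, 0.1, 172.7]
ft_force: [1.5, 2.3, 0.1]
finger_gap: 31.9
```

```bash
python3 arc.py -.05 0 .05 .1 .15 .2 .25
```

```text
21.9167 [484.4 105.7  38.7] yaw 172.7 [1.5 2.3 0.1] gap 31.862356414472575 ang,r (np.float64(-0.08736975013390606), np.float64(154.58357057380306))
-0.05 [-1.  -5.7] turn 2.1
0.0 [ -1.5 -13.4] turn 5.0
0.05 [ -1.7 -21.2] turn 7.8
0.1 [ -1.4 -28.9] turn 10.7
0.15 [ -0.7 -36.7] turn 13.6
0.2 [  0.3 -44.3] turn 16.4
0.25 [  1.7 -51.9] turn 19.3
```

Emit:
{"fn": "drive_tool", "kwargs": {"moves": [[[-0.8, -4.5, 0], 1.7], [[-1.2, -9, 0], 3.4], [[-1.5, -13.5, 0], 5], [[-1.7, -18, 0], 6.7], [[-1.7, -22.5, 0], 8.3], [[-1.5, -27, 0], 10], [[-1.2, -31.5, 0], 11.7], [[-0.8, -36, 0], 13.4]]}}

```text
time: 22.58
tool_pos: [484.1, 70.9, 38.7]
tcp_rot: [179.9, 0.2, -173.9]
ft_force: [5.3, 10.3, -3.4]
finger_gap: 32.1
```

```bash
python3 arc.py .2 .25 .3 .35 .4 .45; python3 look.py s18 230 150 410 285 1.6; python3 look.py t18 170 150 310 255 1.6 top
```

```text
22.5833 [484.1  70.9  38.7] yaw -173.9 [ 5.3 10.3 -3.4] gap 32.14360768549901 ang,r (np.float64(0.13826242666908875), np.float64(154.36809266128742))
0.2 [ 0.6 -9.6] turn 3.0
0.25 [  2.  -17.2] turn 5.9
0.3 [  3.8 -24.7] turn 8.8
0.35 [  6.  -32.1] turn 11.6
0.4 [  8.6 -39.5] turn 14.5
0.45 [ 11.5 -46.6] turn 17.4
22.5833 [484.07  70.88  38.69] [ 1.7986e+02  1.6000e-01 -1.7387e+02] [ 5.33 10.33 -3.43] [ 1.43 -0.78 -0.22] 32.14360768549901
scale 4.444444444444445
22.6333 [484.14  70.25  38.71] [ 1.7988e+02  1.6000e-01 -1.7375e+02] [ 3.91  7.86 -3.37] [ 1.4  -0.66 -0.15] 31.666363164257174
scale 5.714285714285714
```

View pics/t18c.png

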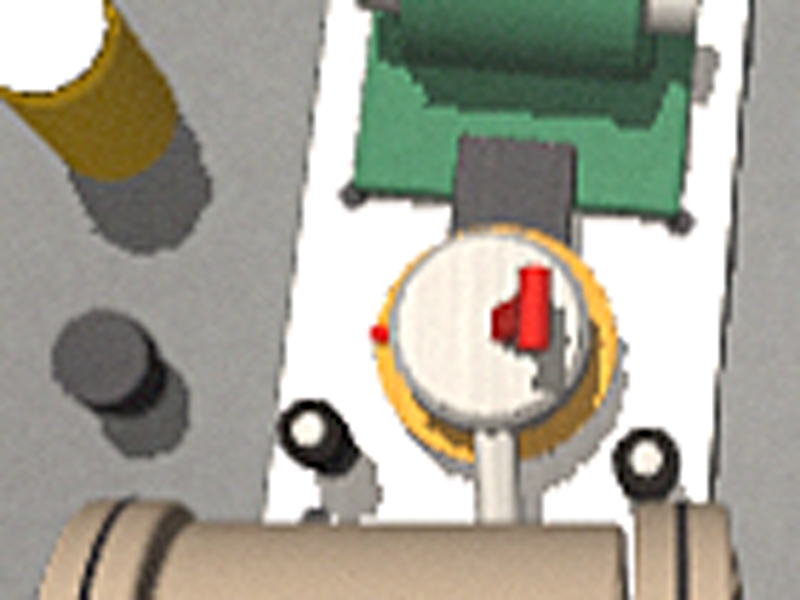

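View pics/s18c.png

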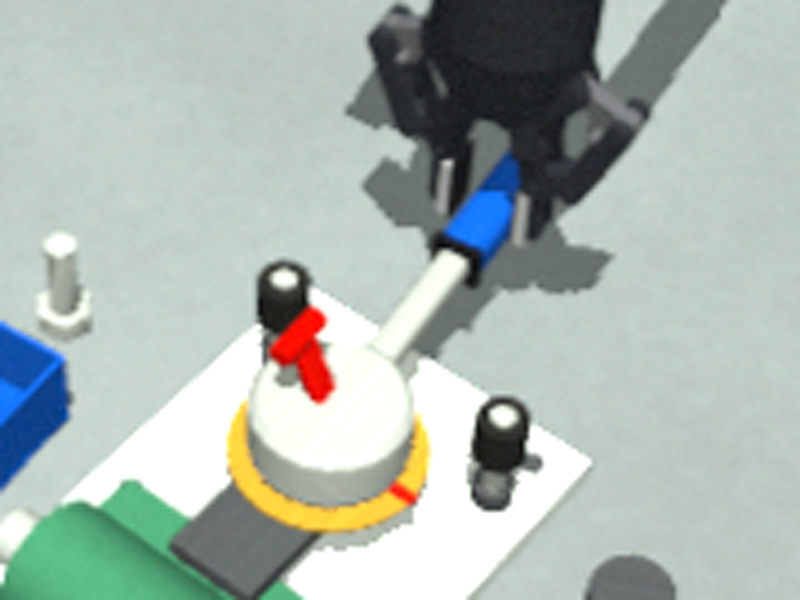

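Emit:
{"fn": "drive_tool", "kwargs": {"moves": [[[0.2, -4, 0], 1.5], [[0.5, -8, 0], 3], [[1.2, -12, 0], 4.5], [[2, -16, 0], 6], [[2.9, -20, 0], 7.5], [[3.9, -24, 0], 9], [[5, -28, 0], 10.5], [[6.2, -32, 0], 12]]}}

```text
time: 23.35
tool_pos: [490.5, 39.6, 38.8]
tcp_rot: [179.8, 0.2, -161.9]
ft_force: [4.8, 12.3, -2.5]
finger_gap: 32.0
```

```bash
python3 arc.py .4 .45 .5 .55 .6 .65
```

```text
23.35 [490.5  39.6  38.8] yaw -161.9 [ 4.8 12.3 -2.5] gap 32.00724913752222 ang,r (np.float64(0.34537596356854733), np.float64(154.3434423766243))
0.4 [ 2.1 -8.2] turn 2.5
0.45 [  5.  -15.4] turn 5.4
0.5 [  8.3 -22.4] turn 8.2
0.55 [ 11.9 -29.3] turn 11.1
0.6 [ 15.9 -35.9] turn 14.0
0.65 [ 20.2 -42.4] turn 16.8
```

Emit:
{"fn": "drive_tool", "kwargs": {"moves": [[[1.2, -4, 0], 1.5], [[2.5, -8, 0], 3], [[4, -12, 0], 4.5], [[5.7, -16, 0], 6], [[7.5, -20, 0], 7.5], [[9.4, -24, 0], 9], [[11.5, -28, 0], 10.5], [[13.3, -31, 0], 11.8]]}}

```text
time: 24.02
tool_pos: [503.5, 8.7, 38.8]
tcp_rot: [179.9, 0.2, -150.1]
ft_force: [1.4, 13.3, 1.9]
finger_gap: 32.1
```

```bash
python3 arc.py .6 .65 .7; python3 look.py s19 230 150 410 285 1.6; python3 look.py t19 170 150 310 255 1.6 top
```

```text
24.0167 [503.5   8.7  38.8] yaw -150.1 [ 1.4 13.3  1.9] gap 32.1227518866656 ang,r (np.float64(0.562519384030826), np.float64(154.87358410481414))
0.6 [ 2.9 -5. ] turn 2.2
0.65 [  7.2 -11.5] turn 5.0
0.7 [ 11.8 -17.7] turn 7.9
24.0167 [503.48   8.73  38.83] [ 179.86    0.21 -150.08] [ 1.41 13.29  1.87] [ 2.06 -0.34 -0.23] 32.1227518866656
scale 4.444444444444445
24.0667 [503.68   8.26  38.85] [ 179.88    0.2  -149.99] [ 1.37 12.66 -0.66] [ 2.01 -0.29 -0.25] 31.91546881681591
scale 5.714285714285714
```

View pics/t19c.png

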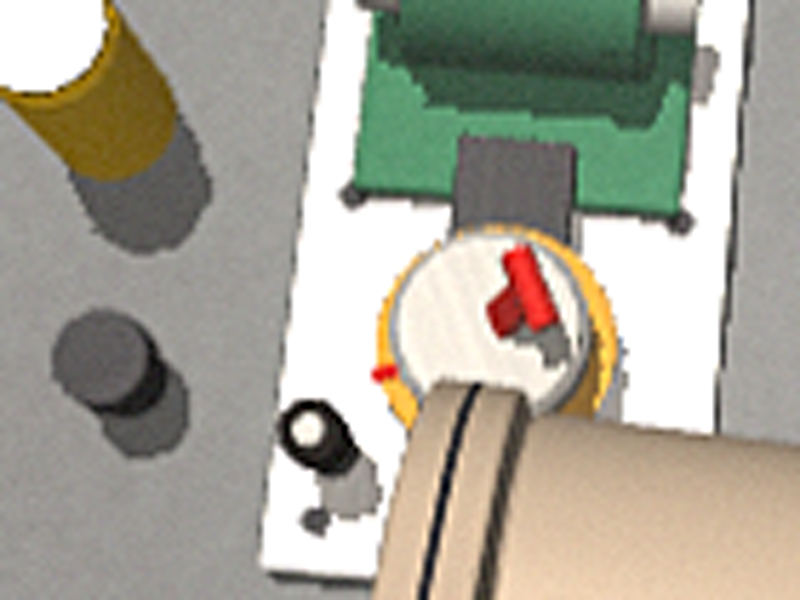

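View pics/s19c.png

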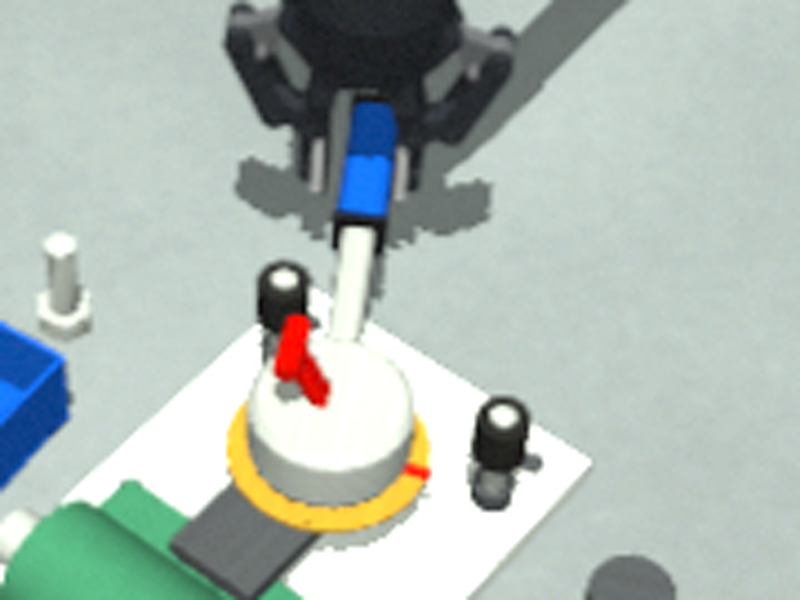

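Emit:
{"fn": "drive_tool", "kwargs": {"moves": [[[0.9, -1.5, 0], 0.7], [[1.8, -3, 0], 1.4], [[2.7, -4.5, 0], 2], [[3.7, -6, 0], 2.7], [[4.7, -7.5, 0], 3.3], [[5.7, -9, 0], 4], [[5.7, -9, 0], 4], [[5.7, -9, 0], 4]]}}

```text
time: 24.78
tool_pos: [508.9, -0.1, 38.8]
tcp_rot: [179.9, 0.2, -146.1]
ft_force: [-0.4, 12.9, 1.8]
finger_gap: 32.2
```

```bash
python3 arc.py .6 .55 .5 .45 .4 .35 .3 .25; python3 look.py s20 230 150 410 285 1.6
```

```text
24.7833 [ 5.089e+02 -1.000e-01  3.880e+01] yaw -146.1 [-0.4 12.9  1.8] gap 32.16210181064271 ang,r (np.float64(0.6294263430428144), np.float64(154.98646453651648))
0.6 [-2.5  3.8] turn -1.8
0.55 [-6.4 10.5] turn -4.6
0.5 [-10.1  17.3] turn -7.5
0.45 [-13.3  24.4] turn -10.4
0.4 [-16.2  31.6] turn -13.2
0.35 [-18.8  38.9] turn -16.1
0.3 [-20.9  46.3] turn -19.0
0.25 [-22.8  53.8] turn -21.8
24.7833 [ 5.0885e+02 -1.4000e-01  3.8780e+01] [ 179.86    0.19 -146.15] [-0.43 12.92  1.82] [ 2.   -0.15 -0.18] 32.16210181064271
scale 4.444444444444445
```

View pics/s20c.png

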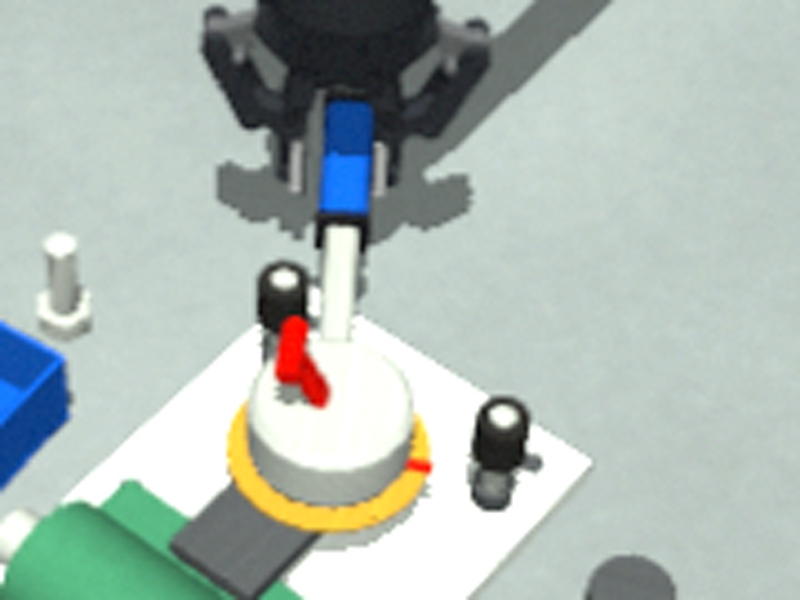

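Emit:
{"fn": "drive_tool", "kwargs": {"moves": [[[-2.5, 3.8, 0], -1.8], [[-6.4, 10.5, 0], -4.6], [[-10.1, 17.3, 0], -7.5], [[-13.3, 24.4, 0], -10.4], [[-16.2, 31.6, 0], -13.2], [[-18.8, 38.9, 0], -16.1], [[-20.9, 46.3, 0], -19], [[-22.8, 53.8, 0], -21.8]]}}

```text
time: 25.5
tool_pos: [485.4, 51.6, 38.5]
tcp_rot: [-180.0, 0.0, -168.1]
ft_force: [1.1, 0.5, 1.3]
finger_gap: 31.7
```

```bash
python3 arc.py .2 .15 .1 .05 0 -.05 -.1 -.15
```

```text
25.5 [485.4  51.6  38.5] yaw -168.1 [1.1 0.5 1.3] gap 31.726892706856606 ang,r (np.float64(0.26232448719318907), np.float64(156.08727434623438))
0.2 [-0.8  9.7] turn -2.8
0.15 [-1.8 17.4] turn -5.6
0.1 [-2.5 25.1] turn -8.5
0.05 [-2.7 32.9] turn -11.3
0.0 [-2.6 40.6] turn -14.2
-0.05 [-2.1 48.3] turn -17.1
-0.1 [-1.2 56. ] turn -19.9
-0.15 [ 0.  63.7] turn -22.8
```

Emit:
{"fn": "drive_tool", "kwargs": {"moves": [[[-0.9, 7.7, 0], -2.8], [[-1.9, 15.4, 0], -5.6], [[-2.6, 23.1, 0], -8.5], [[-2.8, 30.9, 0], -11.3], [[-2.7, 38.6, 0], -14.2], [[-2.2, 46.3, 0], -17.1], [[-1.3, 54, 0], -19.9], [[-0.1, 61.7, 0], -22.8]]}}

```text
time: 26.17
tool_pos: [484.7, 112.9, 38.1]
tcp_rot: [-179.9, -0.1, 169.1]
ft_force: [-1.8, -2.5, 0.6]
finger_gap: 31.7
```

```bash
python3 arc.py -.2 -.25 -.3 -.35 -.4 -.45 -.5 -.55 -.6
```

```text
26.1667 [484.7 112.9  38.1] yaw 169.1 [-1.8 -2.5  0.6] gap 31.730979255699122 ang,r (np.float64(-0.13400516684040195), np.float64(155.30771663197655))
-0.2 [ 2.4 10. ] turn -2.9
-0.25 [ 4.4 17.4] turn -5.7
-0.3 [ 6.8 24.8] turn -8.6
-0.35 [ 9.6 32. ] turn -11.5
-0.4 [12.7 39.1] turn -14.3
-0.45 [16.2 46.1] turn -17.2
-0.5 [20.  52.8] turn -20.1
-0.55 [24.2 59.3] turn -22.9
-0.6 [28.6 65.7] turn -25.8
```

Emit:
{"fn": "drive_tool", "kwargs": {"moves": [[[2, 8, 0], -2.8], [[4, 15.5, 0], -5.6], [[6.4, 23, 0], -8.4], [[9.2, 30.3, 0], -11.3], [[12.2, 37.5, 0], -14.1], [[15.6, 44.4, 0], -17], [[19.3, 51.2, 0], -19.8], [[23, 57, 0], -22.4]]}}

```text
time: 26.83
tool_pos: [507.7, 170.2, 38.0]
tcp_rot: [-179.9, -0.1, 146.7]
ft_force: [-2.4, -2.5, 0.3]
finger_gap: 32.2
```

Emit:
{"fn": "drive_tool", "kwargs": {"moves": [[[1, 1.5, 0], -0.7], [[2, 3, 0], -1.4], [[3, 4.5, 0], -2], [[4, 6, 0], -2.6], [[4.6, 7, 0], -3], [[4.6, 7, 0], -3], [[4.6, 7, 0], -3], [[4.6, 7, 0], -3]]}}

```text
time: 27.5
tool_pos: [513.1, 176.9, 38.4]
tcp_rot: [180.0, 0.0, 143.8]
ft_force: [-1.6, -0.8, -0.7]
finger_gap: 32.0
```

```bash
python3 arc.py -.55 -.5 -.45 -.4 -.35 -.3 -.25; python3 look.py t21 170 150 310 255 1.6 top
```

```text
27.5 [513.1 176.9  38.4] yaw 143.8 [-1.6 -0.8 -0.7] gap 31.984061165530708 ang,r (np.float64(-0.5901996078320428), np.float64(154.24783543380428))
-0.55 [-4.2 -4.7] turn 2.3
-0.5 [ -8.3 -11.2] turn 5.2
-0.45 [-12.1 -18. ] turn 8.1
-0.4 [-15.6 -24.9] turn 10.9
-0.35 [-18.7 -32. ] turn 13.8
-0.3 [-21.5 -39.2] turn 16.7
-0.25 [-23.9 -46.6] turn 19.5
27.5 [513.09 176.92  38.38] [1.7999e+02 1.0000e-02 1.4384e+02] [-1.61 -0.84 -0.72] [-0.15  0.15  0.05] 31.984061165530708
scale 5.714285714285714
```

View pics/t21c.png

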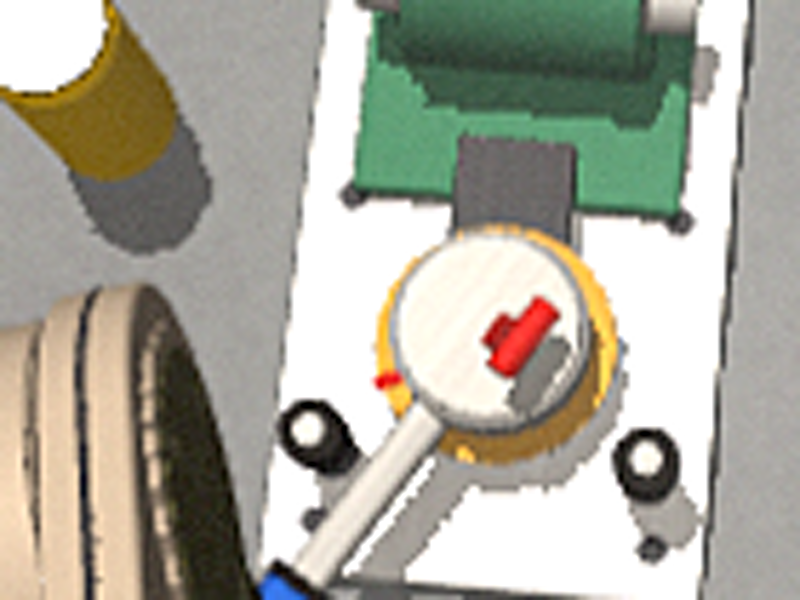

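Emit:
{"fn": "drive_tool", "kwargs": {"moves": [[[-2.5, -3, 0], 1.3], [[-5.5, -7, 0], 3], [[-8.3, -11.2, 0], 5.2], [[-11, -16, 0], 7.2], [[-13.5, -20.8, 0], 9.3], [[-15.6, -25.5, 0], 11], [[-17.8, -30.5, 0], 13], [[-19.9, -35.5, 0], 15]]}}

```text
time: 28.22
tool_pos: [493.9, 141.6, 38.9]
tcp_rot: [179.9, 0.1, 158.9]
ft_force: [1.3, 1.4, -1.5]
finger_gap: 32.0
```

```bash
python3 arc.py -.3 -.25 -.2 -.15 -.1 -.05 0
```

```text
28.2167 [493.9 141.6  38.9] yaw 158.9 [ 1.3  1.4 -1.5] gap 32.014765072822584 ang,r (np.float64(-0.32876963033953915), np.float64(154.21985914547892))
-0.3 [-2.3 -3.9] turn 1.6
-0.25 [ -4.7 -11.3] turn 4.4
-0.2 [ -6.7 -18.7] turn 7.3
-0.15 [ -8.4 -26.3] turn 10.2
-0.1 [ -9.6 -34. ] turn 13.0
-0.05 [-10.5 -41.7] turn 15.9
0.0 [-11.  -49.4] turn 18.8
```

Emit:
{"fn": "drive_tool", "kwargs": {"moves": [[[-2.4, -4.5, 0], 1.7], [[-4, -9.2, 0], 3.5], [[-5.5, -14, 0], 5.3], [[-6.7, -18.7, 0], 7.3], [[-7.8, -23.5, 0], 9.1], [[-8.7, -28.3, 0], 10.9], [[-9.5, -33.2, 0], 12.7], [[-10.2, -38.2, 0], 14.6]]}}

```text
time: 28.88
tool_pos: [484.1, 103.7, 39.1]
tcp_rot: [179.9, 0.2, 173.5]
ft_force: [3.0, 3.4, -2.6]
finger_gap: 31.4
```

```bash
python3 arc.py -.05 0 .05 .1 .15 .2 .25
```

```text
28.8833 [484.1 103.7  39.1] yaw 173.5 [ 3.   3.4 -2.6] gap 31.424471797804102 ang,r (np.float64(-0.07438900618445896), np.float64(154.58578057417367))
-0.05 [-0.8 -3.7] turn 1.3
0.0 [ -1.3 -11.4] turn 4.2
0.05 [ -1.4 -19.2] turn 7.0
0.1 [ -1.1 -26.9] turn 9.9
0.15 [ -0.5 -34.7] turn 12.8
0.2 [  0.5 -42.3] turn 15.6
0.25 [  2. -50.] turn 18.5
```

Emit:
{"fn": "drive_tool", "kwargs": {"moves": [[[-0.8, -4.5, 0], 1.7], [[-1.2, -9, 0], 3.4], [[-1.4, -13.5, 0], 5], [[-1.5, -18, 0], 6.7], [[-1.4, -22.5, 0], 8.3], [[-1.2, -27, 0], 10], [[-0.8, -31.5, 0], 11.7], [[-0.3, -36, 0], 13.4]]}}

```text
time: 29.55
tool_pos: [484.2, 68.9, 39.1]
tcp_rot: [179.8, 0.2, -173.1]
ft_force: [4.3, 10.3, -3.8]
finger_gap: 31.9
```

```bash
python3 arc.py .2 .25 .3 .35 .4 .45
```

```text
29.55 [484.2  68.9  39.1] yaw -173.1 [ 4.3 10.3 -3.8] gap 31.906470595500835 ang,r (np.float64(0.15100582920811256), np.float64(154.43961966076995))
0.2 [ 0.5 -7.6] turn 2.3
0.25 [  1.9 -15.2] turn 5.1
0.3 [  3.7 -22.7] turn 8.0
0.35 [  5.9 -30.2] turn 10.8
0.4 [  8.4 -37.5] turn 13.7
0.45 [ 11.3 -44.7] turn 16.6
```

Emit:
{"fn": "drive_tool", "kwargs": {"moves": [[[0.2, -4, 0], 1.5], [[0.6, -8, 0], 3], [[1.3, -12, 0], 4.5], [[2.1, -16, 0], 6], [[3, -20, 0], 7.5], [[4, -24, 0], 9], [[5.2, -28, 0], 10.5], [[6.4, -32, 0], 12]]}}

```text
time: 30.22
tool_pos: [490.8, 37.4, 39.2]
tcp_rot: [179.9, 0.3, -161.1]
ft_force: [4.1, 12.4, -1.7]
finger_gap: 31.9
```

Emit:
{"fn": "drive_tool", "kwargs": {"moves": [[[1.3, -4, 0], 1.5], [[2.7, -8, 0], 3], [[4.2, -12, 0], 4.5], [[5.9, -16, 0], 6], [[7.7, -20, 0], 7.5], [[9.6, -24, 0], 9], [[11.7, -28, 0], 10.5], [[13.5, -31, 0], 11.8]]}}

```text
time: 30.88
tool_pos: [504.0, 6.5, 39.3]
tcp_rot: [179.9, 0.3, -149.3]
ft_force: [2.9, 14.0, 2.3]
finger_gap: 32.0
```

```bash
python3 arc.py .6 .65 .7; python3 look.py t22 170 150 310 255 1.6 top;python3 look.py s22 230 150 410 285 1.6
```

```text
30.8833 [504.    6.5  39.3] yaw -149.3 [ 2.9 14.   2.3] gap 32.03533747646428 ang,r (np.float64(0.5767443043400772), np.float64(155.5404988515843))
0.6 [ 2.3 -2.8] turn 1.4
0.65 [ 6.6 -9.3] turn 4.2
0.7 [ 11.2 -15.5] turn 7.1
30.8833 [504.02   6.48  39.27] [ 179.9     0.27 -149.3 ] [ 2.87 14.    2.29] [ 2.08 -0.3  -0.27] 32.03533747646428
scale 5.714285714285714
30.9333 [504.21   6.01  39.3 ] [ 179.92    0.27 -149.21] [ 0.61 11.65  1.36] [ 1.99 -0.08 -0.22] 32.19199307064109
scale 4.444444444444445
```

View pics/t22c.png

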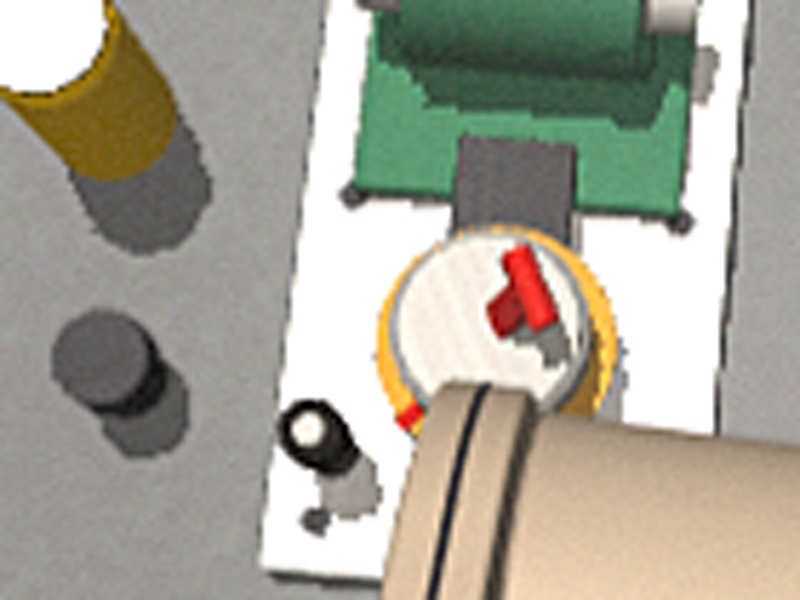

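View pics/s22c.png

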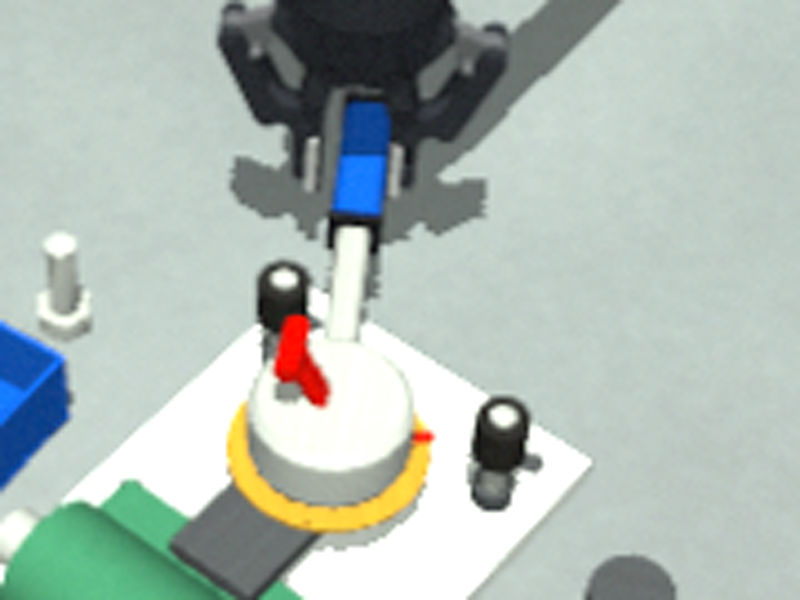

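Run:
```python
from h import *
t=load('t22');s=load('s22')
for z in (40,45):
  for n,q in [('0',(379,334)),('1',(387,381)),('2',(411,414))]:
    p=atz(t,170+q[0]/5.714,150+q[1]/5.714,z); d=p[:2]-[637.3,84.8]; print(z,n,d.round(1),np.hypot(*d).round(1),np.arctan2(d[1],d[0]).round(3))
  for n,q in [('0',(404,494)),('1',(420,467)),('2',(423,437))]:
    p=atz(s,230+q[0]/4.444,150+q[1]/4.444,z); d=p[:2]-[638.5,87.7]; print(z,n,'scene',d.round(1),np.hypot(*d).round(1),np.arctan2(d[1],d[0]).round(3))
```

```text
40 0 [ 3.3 45.1] 45.2 1.497
40 1 [-14.7  40.9] 43.4 1.915
40 2 [-26.9  31. ] 41.1 2.286
40 0 scene [-1.3 41.5] 41.5 1.601
40 1 scene [-17.9  38.7] 42.6 2.004
40 2 scene [-32.7  30.3] 44.6 2.394
45 0 [ 2.3 44.4] 44.4 1.518
45 1 [-15.5  40.2] 43.1 1.94
45 2 [-27.7  30.4] 41.1 2.31
45 0 scene [ 2.  43.3] 43.4 1.525
45 1 scene [-14.5  40.5] 43.1 1.915
45 2 scene [-29.2  32.2] 43.5 2.308
```

Emit:
{"fn": "drive_tool", "kwargs": {"moves": [[[0.9, -1.5, 0], 0.7], [[1.8, -3, 0], 1.4], [[2.7, -4.5, 0], 2], [[3.7, -6, 0], 2.7], [[4.7, -7.5, 0], 3.3], [[5.7, -9, 0], 4], [[5.7, -9, 0], 4], [[5.7, -9, 0], 4]]}}

```text
time: 31.65
tool_pos: [509.3, -2.4, 39.2]
tcp_rot: [179.9, 0.2, -145.4]
ft_force: [0.9, 12.7, 3.3]
finger_gap: 31.9
```

Emit:
{"fn": "drive_tool", "kwargs": {"moves": [[[0.6, -0.9, 0], 0.4], [[1.2, -1.7, 0], 0.7], [[1.9, -2.6, 0], 1.1], [[2.5, -3.4, 0], 1.5], [[3.1, -4.2, 0], 1.9], [[3.1, -4.2, 0], 1.9], [[3.1, -4.2, 0], 1.9], [[3.1, -4.2, 0], 1.9]]}}

```text
time: 32.32
tool_pos: [512.3, -6.5, 39.1]
tcp_rot: [179.9, 0.2, -143.5]
ft_force: [-0.2, 13.1, 3.0]
finger_gap: 31.8
```

```bash
python3 arc.py .65 .6; python3 look.py t23 210 190 270 235 1.6 top;python3 look.py s23 270 190 350 250 1.6
```

```text
32.3167 [512.3  -6.5  39.1] yaw -143.5 [-0.2 13.1  3. ] gap 31.814843465617173 ang,r (np.float64(0.6756140888249361), np.float64(155.87753575579032))
0.65 [-1.6  3.7] turn -1.6
0.6 [-5.9 10.2] turn -4.5
32.3167 [512.25  -6.52  39.14] [ 179.9     0.23 -143.46] [-0.24 13.13  2.98] [ 1.98 -0.01 -0.22] 31.814843465617173
scale 13.333333333333334
32.3667 [512.25  -6.53  39.16] [ 179.9     0.23 -143.46] [-0.21 13.1   3.31] [ 2.04 -0.03 -0.18] 31.991748439905653
scale 10.0
```

View pics/t23c.png

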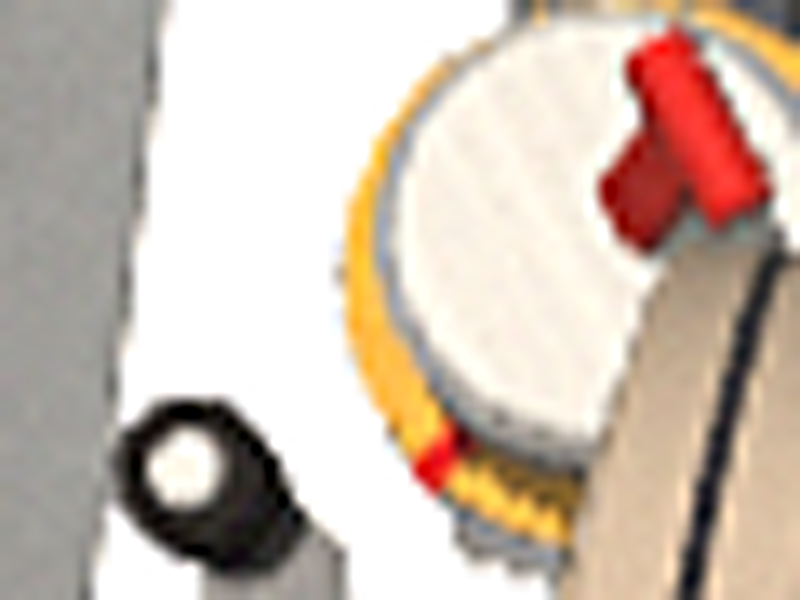

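View pics/s23c.png

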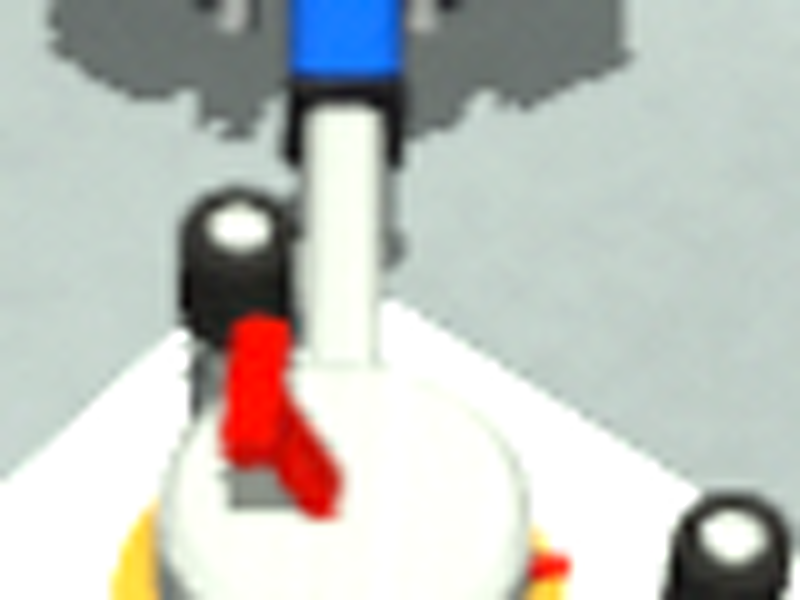

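Run:
```python
from h import *
t=load('t23');s=load('s23')
for z in (42,45):
    for q in [(437,462),(430,475)]:
        p=atz(t,210+q[0]/13.333,190+q[1]/13.333,z); d=p[:2]-[637.3,84.8]; print(z,d.round(1),np.hypot(*d).round(1),np.arctan2(d[1],d[0]).round(3))
    p=atz(s,270+553/10,190+567/10,z); d=p[:2]-[638.5,87.7]; print(z,d.round(1),np.hypot(*d).round(1),np.arctan2(d[1],d[0]).round(3))
```

```text
42 [-31.9  28.7] 42.9 2.41
42 [-34.1  29.7] 45.2 2.426
42 [-34.9  28.9] 45.3 2.449
45 [-32.4  28.3] 43.0 2.424
45 [-34.5  29.3] 45.3 2.438
45 [-32.8  30.1] 44.5 2.4
```

Emit:
{"fn": "drive_tool", "kwargs": {"moves": [[[-1.2, 2, 0], -0.9], [[-2.5, 4, 0], -1.8], [[-3.8, 6.3, 0], -2.8], [[-5.2, 8.8, 0], -3.8], [[-6.6, 11.3, 0], -4.8], [[-7.9, 13.7, 0], -5.8], [[-9, 15.8, 0], -6.5], [[-9, 15.8, 0], -6.5]]}}

```text
time: 33.08
tool_pos: [502.6, 8.1, 39.0]
tcp_rot: [180.0, 0.1, -150.0]
ft_force: [-1.4, 4.5, 4.2]
finger_gap: 31.8
```

```bash
python3 arc.py; python3 look.py s24 230 150 410 285 1.6
```

```text
33.0833 [502.6   8.1  39. ] yaw -150.0 [-1.4  4.5  4.2] gap 31.80177238572277 ang,r (np.float64(0.5629872096620551), np.float64(155.92422588751546))
33.0833 [502.61   8.14  39.  ] [ 1.7995e+02  1.0000e-01 -1.4999e+02] [-1.4   4.5   4.18] [ 0.81  0.44 -0.05] 31.80177238572277
scale 4.444444444444445
```

View pics/s24c.png

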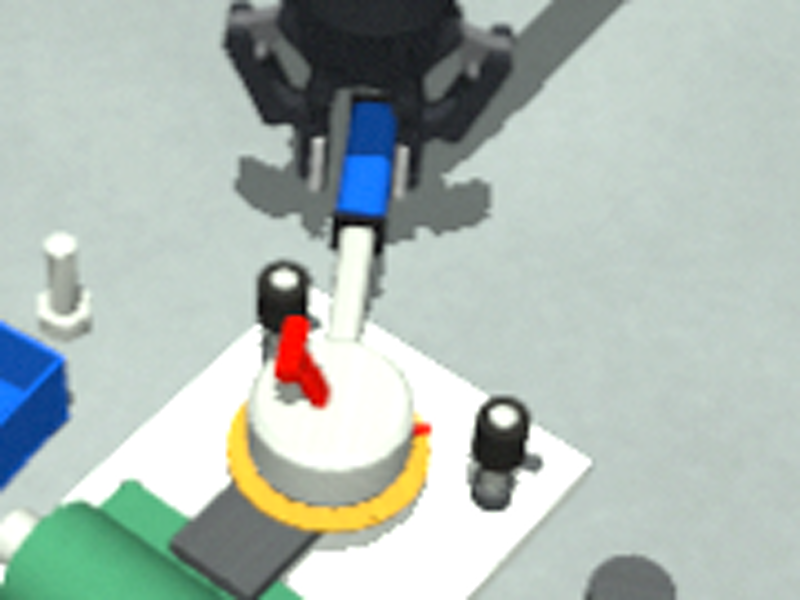

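Emit:
{"fn": "drive_tool", "kwargs": {"moves": [[[-0.7, 1.2, 0], -0.5], [[-1.4, 2.4, 0], -1], [[-2, 3.6, 0], -1.5], [[-2.6, 4.8, 0], -2], [[-3.3, 6, 0], -2.5], [[-3.9, 7.2, 0], -3], [[-3.9, 7.2, 0], -3], [[-3.9, 7.2, 0], -3]]}}

```text
time: 33.8
tool_pos: [498.4, 14.2, 38.3]
tcp_rot: [-180.0, 0.0, -153.0]
ft_force: [0.2, 4.4, 1.4]
finger_gap: 32.1
```

```bash
python3 arc.py
```

```text
33.8 [498.4  14.2  38.3] yaw -153.0 [0.2 4.4 1.4] gap 32.114249614309514 ang,r (np.float64(0.5163689439141689), np.float64(156.7074590824722))
```

Emit:
{"fn": "drive_tool", "kwargs": {"moves": [[[-0.5, 1, 0], 0], [[-1, 2, 0], 0], [[-1, 2, 0], 0], [[-1, 2, 0], 0], [[-1, 2, 0], 0], [[-1, 2, 0], 0], [[-1, 2, 0], 0], [[-1, 2, 0], 0]], "fingers": 56}}

```text
time: 34.47
tool_pos: [497.2, 16.0, 38.2]
tcp_rot: [180.0, -0.0, -153.0]
ft_force: [-2.2, 0.3, -1.0]
finger_gap: 56.2
```

```bash
python3 arc.py; python3 look.py s25 270 140 370 215 1.6
```

```text
34.4667 [497.2  16.   38.2] yaw -153.0 [-2.2  0.3 -1. ] gap 56.212973493560995 ang,r (np.float64(0.5022185092219961), np.float64(156.9782168150061))
34.4667 [497.18  16.02  38.21] [ 1.8000e+02 -2.0000e-02 -1.5297e+02] [-2.22  0.35 -1.02] [ 0.16  0.22 -0.03] 56.212973493560995
scale 8.0
```

View pics/s25c.png

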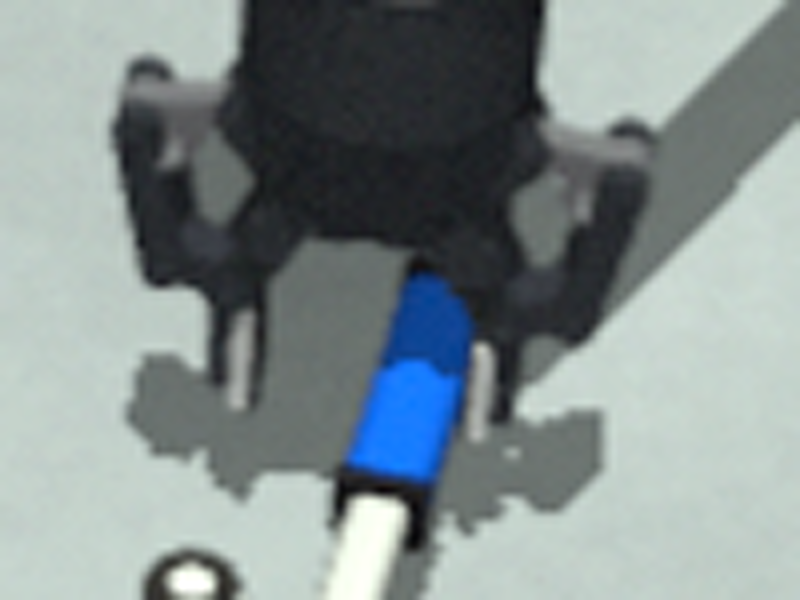

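Emit:
{"fn": "drive_tool", "kwargs": {"moves": [[[-1, 2, 0], 0], [[-2, 4, 0], 0], [[-3, 5.5, 0], 0], [[-4, 7, 0], 0], [[-4, 7, 0], 0], [[-4, 7, 0], 0], [[-4, 7, 0], 0], [[-4, 7, 0], 0]]}}

```text
time: 35.18
tool_pos: [493.5, 23.1, 38.4]
tcp_rot: [-180.0, 0.0, -153.0]
ft_force: [-0.7, 1.5, 0.3]
finger_gap: 55.7
```

```bash
python3 arc.py; python3 look.py s26 270 140 370 215 1.6
```

```text
35.1833 [493.5  23.1  38.4] yaw -153.0 [-0.7  1.5  0.3] gap 55.65435966911149 ang,r (np.float64(0.4517053603839401), np.float64(157.32836291100932))
35.1833 [493.51  23.06  38.42] [-1.7999e+02  1.0000e-02 -1.5297e+02] [-0.72  1.5   0.27] [ 0.1   0.02 -0.04] 55.65435966911149
scale 8.0
```

View pics/s26c.png

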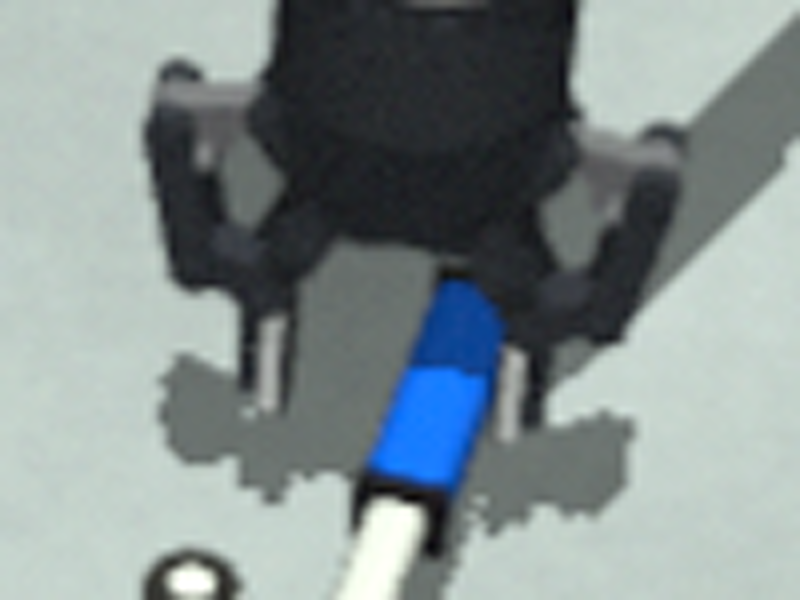

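Emit:
{"fn": "drive_tool", "kwargs": {"moves": [[[0, 0, 2], 0], [[0, 0, 5], 0], [[0, 0, 9], 0], [[0, 0, 14], 0], [[0, 0, 20], 0], [[0, 0, 26], 0], [[0, 0, 32], 0], [[0, 0, 36], 0]]}}

```text
time: 35.9
tool_pos: [494.0, 23.0, 75.7]
tcp_rot: [-180.0, 0.1, -153.0]
ft_force: [0.4, -0.0, -0.2]
finger_gap: 56.2
```

```bash
python3 arc.py; python3 look.py s27 230 130 410 265 1.6; python3 look.py t27 170 150 310 255 1.6 top
```

```text
35.9 [494.   23.   75.7] yaw -153.0 [ 0.4 -0.  -0.2] gap 56.2343159580941 ang,r (np.float64(0.4532357790452356), np.float64(156.87479693057747))
35.9 [494.02  23.02  75.66] [-1.7995e+02  7.0000e-02 -1.5297e+02] [ 0.36 -0.03 -0.15] [0.02 0.   0.05] 56.2343159580941
scale 4.444444444444445
35.95 [494.42  23.02  76.21] [-1.7993e+02  1.2000e-01 -1.5297e+02] [1.48 0.41 0.98] [0.   0.01 0.02] 56.469500488791766
scale 5.714285714285714
```

View pics/s27c.png

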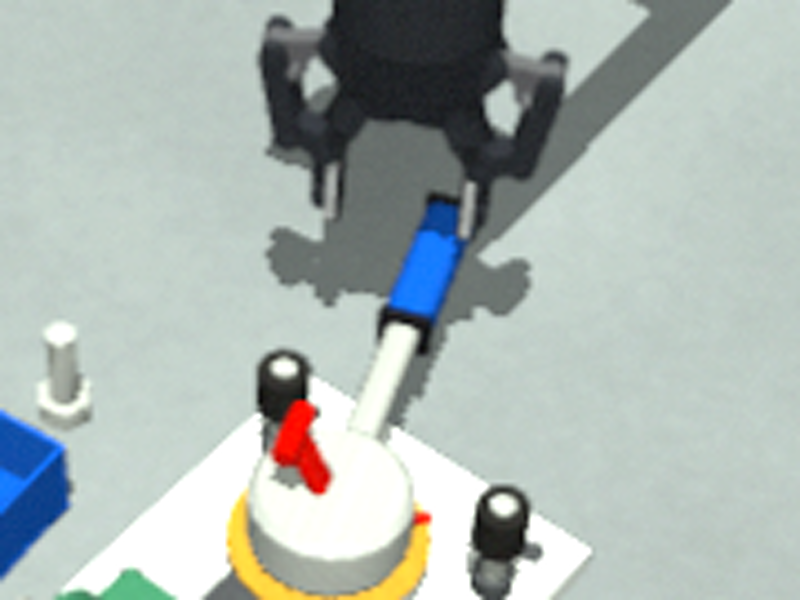

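View pics/t27c.png

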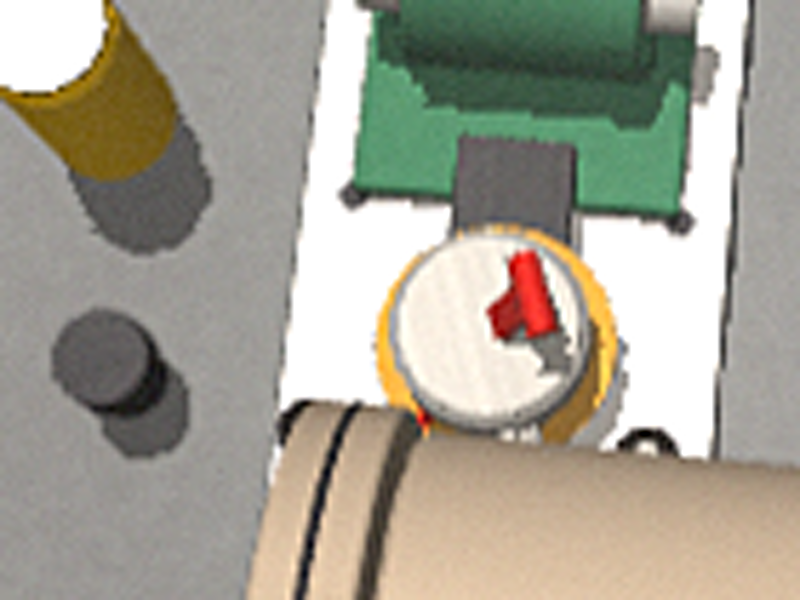

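Emit:
{"fn": "drive_tool", "kwargs": {"moves": [[[0, 0, 15], 0], [[-5, 0, 35], 0], [[-15, -5, 60], 0], [[-30, -10, 85], 0], [[-45, -20, 105], 0], [[-55, -30, 115], 0], [[-60, -35, 120], 0], [[-60, -35, 120], 0]]}}

```text
time: 36.67
tool_pos: [433.6, -12.7, 195.5]
tcp_rot: [-179.9, 0.1, -153.0]
ft_force: [0.2, -0.4, -0.2]
finger_gap: 56.0
```

```bash
python3 arc.py; python3 look.py t28 140 110 340 260 1.5 top; python3 look.py s28 230 130 410 265 1.6
```

```text
36.6667 [433.6 -12.7 195.5] yaw -153.0 [ 0.2 -0.4 -0.2] gap 55.957854119942 ang,r (np.float64(0.4906336114478607), np.float64(226.7708455534598))
36.6667 [433.55 -12.74 195.47] [-1.7991e+02  1.0000e-01 -1.5304e+02] [ 0.16 -0.43 -0.2 ] [ 0.03 -0.01  0.  ] 55.957854119942
scale 4.0
36.7167 [433.55 -12.19 194.35] [-1.7997e+02  5.0000e-02 -1.5304e+02] [-0.67  0.09 -0.53] [-0.   -0.01  0.02] 56.05852718367464
scale 4.444444444444445
```

View pics/t28c.png

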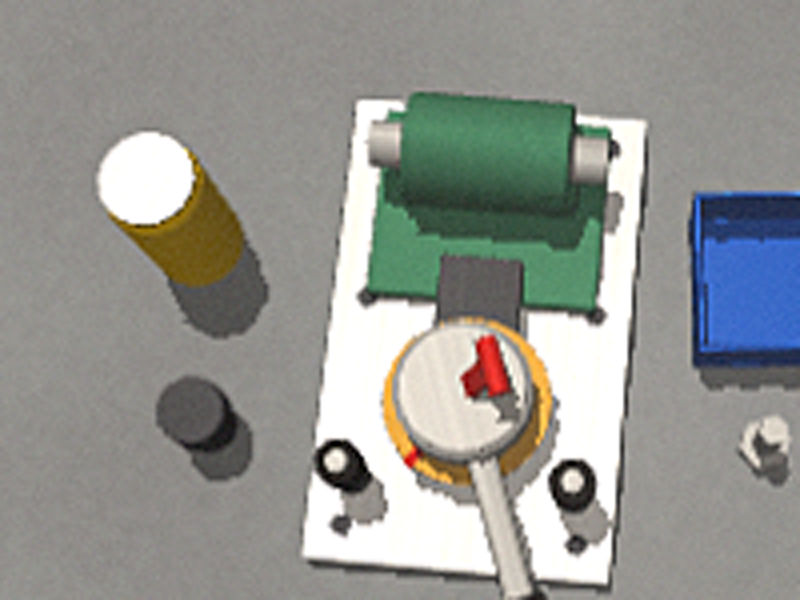

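View pics/s28c.png

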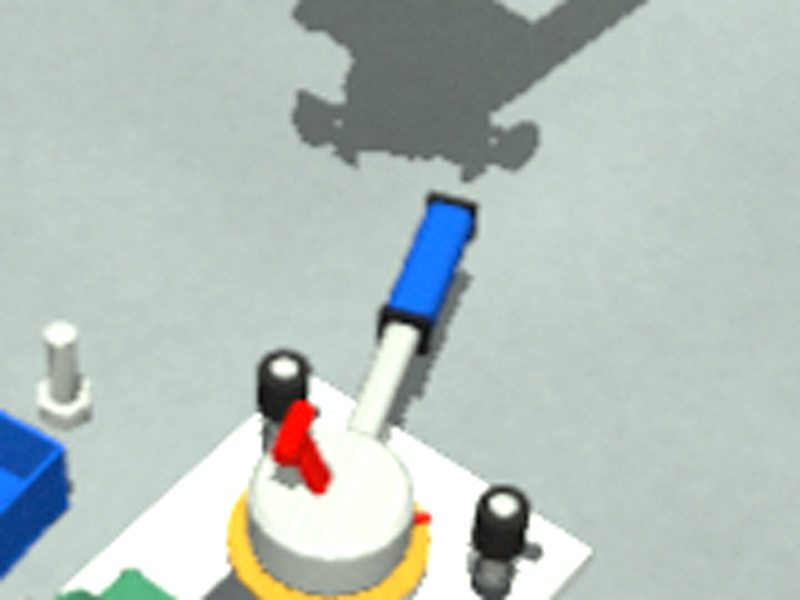

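Run:
```python
from h import *
t=load('t28')
p=atz(t,243,224.25,45); d=p[:2]-[637.3,84.8]; print(d,np.arctan2(d[1],d[0])-1.52)
b=atz(t,140+490/4,110+366/4,106); print('bar',b)
print(r.hand_in())
```

```text
[-31.50734239  27.86128907] 0.8975312549028827
bar [643.80766149  69.10785594 106.        ]
the job is handed in; nothing more can be done
None
```

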